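Free the carrier plate and set up the dumbbell handles for curing

TASK

Draw the aluminium carrier plate out from under the stack of cartons, which must stay standing stacked at its place behind the two posts, neither toppled nor lifted. Lay the plate fully home between the low rails of the curing bay with its tongue beside the lock tower, and then turn the lock's bar clockwise (seen from above) until it clicks past its detent, to lock the plate. After that, raise every dumbbell handle lying at the stop rail (two or three of them) and stand each upright on the locked plate, and leave the other things on the bench where they are.

Things in the scene. Friction and masses are not known exactly. Their poses are not given: they have to be found in the camera images.
- rack: Stack rack: two fixed blue posts, 60 mm high. Origin on the bench at the middle of the stack's place. The posts hold the cartons back at local x = -67 mm; their other faces are at -79 mm, outer sides at y = +-57 mm, gap between them 70 mm. Thin feet (4 mm high) run on from the posts to x = -117 mm. Draw the carrier along local -x between the posts, which stop the cartons.
- carrier: Aluminium plate 170 (x) x 60 (y) x 10 mm, 350 g, flat on the bench, with a tongue at its -x end, 24 mm wide, 40 long, 10 thick. Origin: centre of the underside of the 170 x 60 part; the tongue ends at x = -125 mm. Circles on top at x = -55, 0, +55 mm show good places for handles. At the start its rear lies under the cartons, its x axis along the rack's.
- tongue (a point): Point in the middle of the tongue to grip it, 110 mm along -x from the carrier's origin and 5 mm above the underside.
- carton0: Cardboard carton 120 (x) x 110 (y) x 35 mm, about 240 g, origin at the centre of its underside. The lowest, resting on the carrier at first, and on the bench when the carrier is out.
- carton1: Cardboard carton 120 (x) x 110 (y) x 35 mm, about 240 g, origin at the centre of its underside. The middle one of the stack.
- carton2: Cardboard carton 120 (x) x 110 (y) x 35 mm, about 240 g, origin at the centre of its underside. The top one of the stack.
- bay: Fixed bay: blue side rails 12 mm high, 68 mm apart, open from local x = -42 to +46 mm for the fingers; end rail (16 mm high) at x = +89 mm; open at -x. Origin on the bench at the middle of the carrier's place. Carrier lies on the bench, its x axis along the bay's, tongue to -x. Lock tower at x = -98, y = -52 mm, its spring post (62 mm high) at y = -92 mm.
- bay_home (a point): Where the carrier's origin belongs, on the bench (the same point as the bay's origin).
- lock (a joint): Turn of the lock, rad: 0 open, grows clockwise from above, 1.3 = far end, locked. A sprung detent resists up to 0.65 with about 0.2 N m and springs it back to 0 if let go before; past that it snaps to about 1.3 and stays. A dog at its foot (18 to 28 mm above the bench, 54 mm long) points to the bay's -x at 0 and swings over the carrier's tongue.
- lock_grip (a point): Middle of the lock's black grip bar, on its vertical axis, 103.5 mm above the bench. The bar is 56 mm long, 14 mm thick and 26 mm high (top at 114.5 mm); its x axis runs along the bar, parallel to the bay's x axis at joint value 0, and turns with the lock.
- stop: Stop rail, a fixed blue bar 330 mm long (local y), 20 mm thick and 35 mm high. Origin on the bench at the middle of its face towards the robot; that face looks to local -x and handles can be butted against it.
- handle0: Steel dumbbell handle 140 mm long: tube of 28 mm diameter with an octagonal collar (36 mm across flats, 24 mm long) at each end, flat end faces, both ends alike, about 400 g. Origin at its middle, x axis along it. It starts lying on a collar flat (origin 18 mm up) before the stop rail, roughly end-on to it. May be absent (None).
- handle1: Steel dumbbell handle 140 mm long: tube of 28 mm diameter with an octagonal collar (36 mm across flats, 24 mm long) at each end, flat end faces, both ends alike, about 400 g. Origin at its middle, x axis along it. It starts lying on a collar flat (origin 18 mm up) before the stop rail, roughly end-on to it. May be absent (None).
- handle2: Steel dumbbell handle 140 mm long: tube of 28 mm diameter with an octagonal collar (36 mm across flats, 24 mm long) at each end, flat end faces, both ends alike, about 400 g. Origin at its middle, x axis along it. It starts lying on a collar flat (origin 18 mm up) before the stop rail, roughly end-on to it. May be absent (None).
- spray_can: Plain white spray can, 60 mm diameter, 170 mm high, a bystander; origin under its centre.
- squeeze_bottle: Blue bottle, 68 mm diameter, 200 mm high, a bystander; origin under its centre.
- tape_roll: Grey roll of tape lying flat, 90 mm diameter, 25 mm high, a bystander; origin under its centre.
- spanner: Steel spanner lying on the bench, a bystander.
Not all that is in view belongs to the job. Leave any blue, pink or red look-alike of the handle1 alone.

How it is judged (in metres and radians):
On the way, in this order (a step that is already met when the one before it is completed fails the run):
1. the carrier is drawn clear of the stack, and the cartons stand stacked on the bench in their place (horizontal distance between carrier and carton0 above 0.138 m and angle between each of carton0, carton1, carton2's own z axis and vertical below 0.1 rad and horizontal distance between each of carton0, carton1, carton2 and rack below 0.05 m and height (world z) of carton0 between -0.006 and 0.008 m and height (world z) of carton1 between 0.029 and 0.043 m and height (world z) of carton2 between 0.064 and 0.078 m), for 0.2 s.
2. the carrier lies home in the bay, tongue beside the lock tower (horizontal distance between carrier and bay_home below 0.012 m and angle between the x axis of carrier and the x axis of bay, either way round below 0.1 rad and height (world z) of carrier below 0.005 m and x of tongue in the frame of bay below -0.08 m), for 0.2 s.
3. the lock is turned past its detent, with the carrier home (all of step 2 and value of joint lock above 1.1 rad), for 0.2 s.
At the end, for the whole second after the job is handed in: Cartons stacked on the bench (tilt < 0.1 rad, within 50 mm of the rack's origin); carrier home in the bay (12 mm, 0.1 rad, flat, tongue at the lock); lock over 1.1 rad; every handle present upright (0.06 rad) and still on the carrier, within 80 mm along and 25 mm across of its middle (all of step 3 and angle between the x axis of each of handle0, handle1, handle2 and the z axis of bay, either way round below 0.06 rad and x of handle0 in the frame of carrier between -0.08 and 0.08 m and y of handle0 in the frame of carrier between -0.025 and 0.025 m and height (world z) of handle0 between 0.074 and 0.088 m and linear speed of each of handle0, handle1, handle2 below 0.02 m/s and x of handle1 in the frame of carrier between -0.08 and 0.08 m and y of handle1 in the frame of carrier between -0.025 and 0.025 m and height (world z) of handle1 between 0.074 and 0.088 m and x of handle2 in the frame of carrier between -0.08 and 0.08 m and y of handle2 in the frame of carrier between -0.025 and 0.025 m and height (world z) of handle2 between 0.074 and 0.088 m and angle between each of carton0, carton1, carton2's own z axis and vertical below 0.1 rad and horizontal distance between each of carton0, carton1, carton2 and rack below 0.05 m and height (world z) of carton0 between -0.006 and 0.008 m and height (world z) of carton1 between 0.029 and 0.043 m and height (world z) of carton2 between 0.064 and 0.078 m); the robot touches nothing.
It fails at once if a carton tips over (angle between any of carton0, carton1, carton2's own z axis and vertical above 0.45 rad).
It fails at once if a carton is lifted off the stack (height (world z) of carton0 above 0.032 m or height (world z) of carton1 above 0.067 m or height (world z) of carton2 above 0.102 m).
It fails at once if the stack is shoved out of its place (horizontal distance between any of carton0, carton1, carton2 and rack above 0.07 m).
It fails at once if a bystander object is moved or knocked over (distance of any of spray_can, squeeze_bottle, tape_roll, spanner from where it was at the start of the episode above 0.04 m).
Of handle0, handle1, handle2 only 2 to 3 are there at a start; the rules pass over those that are not, and their reading is None.
At some moment in a run one of handle0, handle1, handle2 may be knocked a few centimetres aside while the robot is not near it.
Once in a run the grip may slacken for a moment while it holds something.
It also fails if it takes over 210 s, if anything falls off the work surface, if the arm or the gripper's body presses on something with over 40 N, if the wrist force passes 120 N, or if a joint passes its speed limit or range.

ROBOT

A 6-joint arm with a two-finger parallel gripper is mounted at the origin on the work surface. World frame = base frame: x ahead of the robot, y to its left, z up, the work surface at z = 0. Lengths are in m, angles in degrees, forces in N, time in s.
With the tool pointing down it reaches from about 0.25 to 0.725 m from the base axis. Payload 9.7 kg.
Tool frame: the origin (TCP) lies at the very end of the fingers, on their centre line; the grasp point (between the pads) lies 19 mm behind it; y points along the fingers, x is the direction in which the jaws open and shut, and the axes are right-handed (so a half turn about y gives the same grasp; the last joint's range is limited). The gripper opens to 85 mm and grips with 20 to 120 N. Pads are 22 mm wide; open, the fingers measure 114 mm over their backs; the gripper's body (76 mm by 85 mm) begins 54 mm behind the grasp point. The pads swing forward as they close: fully open they stand 13 mm farther back than shut.
Start: joints at [-76.318, 4.979, 10.078, 95.1, 0, 90], TCP at [0.13, -0.534, 0.2] pointing down, gripper open.
Joint ranges: [-179.16, 179.16], [-48.56, 103.87], [-65.8, 70.77], [-126.05, 130.52], [-82.76, 87.17], [-180, 180]. Speed limits (degrees/s): [127.2, 127.2, 147.25, 180, 180, 180].

INTERFACE

Orientations are given as [roll, pitch, yaw] about the fixed x, y, z axes, in that order (R = Rz(yaw) Ry(pitch) Rx(roll)).
In Python, from workcell import bot gives the robot as it stands.
- The arm moves only by the shell command python3 -m jog 'ROWS' [FORCE]. ROWS is JSON, a list of rows, each a list of 7 numbers: the closure, from 0 (fully open) to 1 (shut), then the shift along the world's x, y, z in units of 25 mm (1.0 is 25 mm), then the turn, a rotation vector about the world's x, y, z in units of 5 degrees (1.0 is 5 degrees). A call has 1 to 5 rows; each row is the pose to reach, as a shift and turn from the pose commanded when the call began; what a row does not reach only later rows make up. A row lasts 1/10 s, in which the tool goes at most 50 mm and 8.59 degrees, less where a joint would pass 70% of its speed; a pose out of reach is approached as far as the arm can. A call with a gripper value outside its range is refused whole. The fingers move at their own pace and stop on an object; FORCE is the grip in N (left out, the last holds). Time passes only in rows, so rows that repeat a pose let the fingers close. It gives the time, the measured TCP pose, the force and the opening at its end, in the units of the state.
- bot.get_obs(): the state, without advancing time (a new reading comes with each control period).
- bot.camera(name): name is "scene" or "top" or "wrist"; returns (picture, depth): 384x512x3 uint8, red, green, blue; 384x512 float32, m along the optical axis (not along the pixel's ray), 0 where there is no reading.
- bot.camera_model(name): a dict with "fx", "fy", "cx", "cy" (pixels), "rvec" (rotation vector, rad) and "tvec" (3), from world to camera coordinates, as OpenCV has them; the wrist camera has in their place "tool_from_camera" (4x4, takes a point from camera to tool coordinates, whose origin is the TCP and whose axes are the tool frame's). Camera axes: x right, y down, z forward; pixel columns grow to the right and rows downward; lengths in m; the calibration is good to about 2 mm. The wrist camera is an equidistant fisheye: a pixel r from the principal point sees the ray r / f radians off the axis. A picture is of the moment at which its call begins: read the wrist's pose just before it. camera_model takes no time and is no camera call.
- bot.job_done(): hands the job in, once; it reports no verdict.
Trained networks look in the newest picture that a camera, given by its name, has taken for a name from the list of things; names that differ only in an ending like _2 or _b are one class to them, and where a whole thing is asked for, a point or a joint stands for the part that bears it (a point fixed in the world has none). Each returns a list of dicts, best first, with "conf" (0 to 1); they miss things now and then, are a little off and sometimes report something else, mostly with a low value. They report only what shows in the picture. A call takes as long as a camera call. They do not tell look-alikes from the thing itself.
- bot.regions_of(camera, label): "pixels" (384x512 bool, what is visible of it) and "point" ([row, column] in pixels, amid what is visible of it).
The state is a dict: "time": time; "q": joint angles; "qd": joint speeds; "joint_efforts": joint torques, N m; "ee_pos": TCP position; "tcp_rot": TCP orientation; "wrist_force": force on the tool from outside, world axes, zero at the start; "torque": the same for the moment, N m; "opening": finger opening in m.
Only numpy, scipy, OpenCV 4.12 (cv2) and the standard library are available. Lean on these libraries where they do the work, as an engineer would, in place of code of your own. Each camera call takes 0.05 s, during which the arm holds its last target. There are 200 camera calls.

## Working session

There is one attempt and no reset: what is moved stays moved. The work goes in short steps, Python scripts to look and compute and a shell command to move; the robot and the scene stay as the last step left them, time stands still between calls to the robot, and variables do not carry over. Pictures are saved under pics/ and viewed, about 12 in all and at most 16, crops included, and the job is handed in when it is done.

```bash
mkdir -p pics; ls
cat > h.py <<'E'
import numpy as np, cv2
from workcell import bot
def snap(n,f=None):
    im,d=bot.camera(n)
    if f: cv2.imwrite('pics/'+f,im[:,:,::-1])
    return im,d
def world(n,d,r,c):
    m=bot.camera_model(n); r=np.asarray(r);c=np.asarray(c);z=d[r,c]
    p=np.stack([(c-m['cx'])/m['fx']*z,(r-m['cy'])/m['fy']*z,z],-1)
    R=cv2.Rodrigues(np.array(m['rvec'],float))[0]
    return (p-np.array(m['tvec']).ravel())@R
E
python3 - <<'E'
from h import *
im,d=snap('top','top0.png');im2,d2=snap('scene','scene0.png')
a=np.vstack([im,]);
for cam,dd in(('top',d),('scene',d2)):
  for l in ['rack','carrier','tongue','carton2','bay','lock','lock_grip','stop','handle0','spray_can','squeeze_bottle','tape_roll','spanner']:
    for r in bot.regions_of(cam,l)[:5]:
      if r['conf']<.3: continue
      rr,cc=np.nonzero(r['pixels']&(dd>0))
      if len(rr)<3: continue
      w=world(cam,dd,rr,cc); top=w[w[:,2]>np.percentile(w[:,2],90)-.006]
      x=(top-top.mean(0))[:,:2]; u,s,v=np.linalg.svd(x,full_matrices=False)
      print(cam,l,round(r['conf'],2),r['point'],len(rr),'med',np.median(w,0).round(3),'top',top.mean(0).round(3),'ax',np.degrees(np.arctan2(v[0,1],v[0,0])).round(1),'ext',np.ptp(x@v.T,axis=0).round(3))
E
```

```text
pics
top rack 0.77 [181.4, 383.3] 335 med [ 0.562 -0.334  0.006] top [ 0.523 -0.347  0.058] ax 169.5 ext [0.112 0.012]
top rack 0.31 [183.9, 272.4] 2465 med [ 0.554 -0.017  0.   ] top [ 0.476 -0.061  0.073] ax -165.4 ext [0.259 0.078]
top carrier 0.59 [186.4, 373.0] 708 med [ 0.537 -0.311  0.009] top [ 0.535 -0.31   0.009] ax -100.2 ext [0.126 0.06 ]
top carrier 0.52 [128.7, 138.8] 769 med [0.687 0.36  0.129] top [0.697 0.372 0.198] ax -157.8 ext [0.027 0.028]
top carrier 0.51 [212.5, 211.5] 484 med [0.477 0.163 0.03 ] top [0.478 0.164 0.033] ax 176.0 ext [0.139 0.033]
top tongue 0.6 [211.2, 213.4] 446 med [0.478 0.163 0.03 ] top [0.477 0.165 0.033] ax 176.0 ext [0.133 0.03 ]
top tongue 0.53 [119.9, 355.4] 784 med [ 0.709 -0.241  0.153] top [ 0.722 -0.25   0.169] ax -67.8 ext [0.054 0.055]
top carton2 0.83 [194.3, 419.6] 1937 med [ 0.508 -0.415  0.114] top [ 0.508 -0.419  0.114] ax -97.1 ext [0.123 0.112]
top carton2 0.6 [191.0, 368.7] 657 med [ 0.537 -0.31   0.009] top [ 0.535 -0.309  0.009] ax -102.5 ext [0.127 0.058]
top carton2 0.49 [196.6, 390.1] 25 med [ 0.513 -0.36   0.024] to
[... 3952 characters left out ...]
0.035]
scene handle0 0.62 [185.7, 286.3] 299 med [0.494 0.162 0.031] top [0.487 0.166 0.037] ax -5.1 ext [0.174 0.034]
scene handle0 0.61 [180.3, 317.9] 278 med [0.495 0.274 0.032] top [0.49  0.279 0.036] ax 1.7 ext [0.158 0.033]
scene spray_can 0.85 [248.5, 185.0] 1044 med [ 0.746 -0.249  0.114] top [ 0.728 -0.247  0.172] ax -26.8 ext [0.054 0.051]
scene squeeze_bottle 0.6 [202.5, 376.2] 1089 med [0.717 0.364 0.092] top [0.706 0.372 0.19 ] ax 28.1 ext [0.028 0.03 ]
scene tape_roll 0.82 [260.8, 143.9] 543 med [ 0.657 -0.357  0.024] top [ 0.649 -0.356  0.027] ax 4.4 ext [0.091 0.089]
scene spanner 0.75 [249.9, 296.7] 308 med [0.764 0.09  0.009] top [0.761 0.09  0.009] ax 2.1 ext [0.176 0.036]
```

View pics/top0.png

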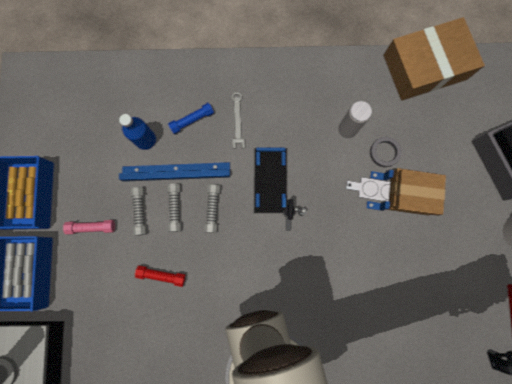

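Run:
```python
from h import *
im,d=snap('top')
cv2.imwrite('pics/crop1.png',cv2.resize(im[160:250,330:460,::-1],None,fx=6,fy=6,interpolation=cv2.INTER_CUBIC))
R,C=np.mgrid[0:384,0:512]; w=world('top',d,R,C)
def rect(mask,name):
    p=(w[mask][:,:2]*1000).astype(np.float32); print(name,len(p),[np.round(t,1) for t in cv2.minAreaRect(p)],w[mask].mean(0).round(4))
ok=d>0
x,y,z=w[...,0],w[...,1],w[...,2]
rect(ok&(z>.105)&(z<.13)&(y<-.33)&(x<.6)&(x>.42),'carton top')
m=ok&(z>.005)&(z<.014)&(y>-.345)&(y<-.2)&(x>.45)&(x<.6)&(im.astype(int).max(2)-im.min(2)<40)
rect(m,'carrier vis')
# tongue
rect(m&(y>-.255),'tongue?')
blue=(im[...,2].astype(int)-im[...,0]>50)
rect(ok&blue&(z>.007)&(z<.03)&(x>.4)&(x<.72)&(y>-.1)&(y<.06),'bay rails')
rect(ok&blue&(z>.05)&(z<.07)&(x>.4)&(x<.65)&(y<-.3),'posts')
rect(ok&(z>.105)&(z<.125)&(x>.4)&(x<.56)&(y>-.12)&(y<0),'bar')
for p in [(113,355),(211,213)]: print(im[p])
for r in bot.regions_of('top','handle0'): 
  rr,cc=np.nonzero(r['pixels']); print(r['point'],np.median(im[rr,cc],0))
```

```text
carton top 1835 [array([ 518.1, -513.8]), array([132.7, 329.4]), np.float64(5.4)] [ 0.5088 -0.4185  0.1137]
carrier vis 562 [array([ 520.4, -275. ]), array([113.7, 145.4]), np.float64(5.8)] [ 0.5354 -0.301   0.009 ]
tongue? 50 [array([ 508.8, -234.1]), array([95. , 56.5]), np.float64(10.2)] [ 0.5434 -0.2443  0.0083]
bay rails 254 [array([574.4, -10.4]), array([ 86.8, 177.9]), np.float64(88.6)] [ 0.5953 -0.0115  0.0123]
posts 58 [array([ 525.9, -346.2]), array([ 11.2, 111.8]), np.float64(80.7)] [ 0.5257 -0.3459  0.0584]
bar 102 [array([467.9, -59.8]), array([13.5, 52.6]), np.float64(88.7)] [ 0.4683 -0.0605  0.1129]
[200 194 197]
[93 95 92]
[210.3, 214.3] [117. 116. 112.]
[276.3, 159.9] [151.  30.  29.]
[120.7, 190.3] [ 31.  64. 132.]
[224.8, 88.7] [175.  93. 113.]
[206.8, 174.5] [118. 118. 112.]
```

View pics/crop1.png

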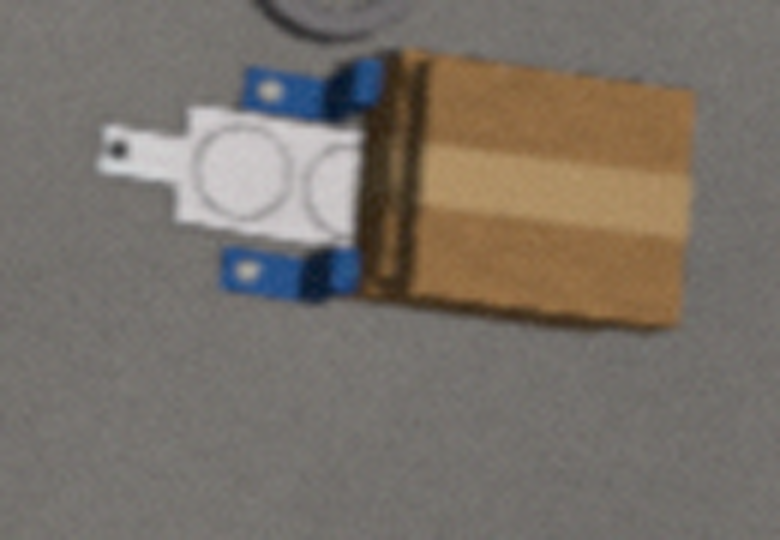

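The top picture shows the carrier's tongue tip at about (row 184, col 347) and the bay at (180, 270), with the lock bar at (208, 290).

Candidates for the handles:
- **Grey, taken as the targets:** three at the stop rail, (212,139), (206,175) and (211,213).
- **Look-alikes, left alone:** pink (226,89), red (276,160), blue (118,190), and the bin contents (269,20).

The crop shows only one white plate with a tongue, pointing towards +y between the blue posts.

Run:
```python
from h import *
im,d=snap('top')
print({k:np.round(v,4) for k,v in bot.get_obs().items()})
print('tip,hole',world('top',d,[184,185,185,184],[348,350,354,358]).round(4))
R,C=np.mgrid[0:384,0:512]; w=world('top',d,R,C);x,y,z=w[...,0],w[...,1],w[...,2]
m=(d>0)&(z>.004)&(z<.014)&(R>170)&(R<205)&(C>344)&(C<388)&(im.min(2)>120)
p=(w[m][:,:2]*1000).astype(np.float32);print(len(p),cv2.minAreaRect(p))
u=np.array([np.cos(np.radians(80)),np.sin(np.radians(80))])*1;n=np.array([-u[1],u[0]])
a=p@u;b=p@n;t=a>a.max()-35
print('tip along',a.max(),'tongue across',b[t].mean(),b[t].min(),b[t].max(),'plate',b[~t].min(),b[~t].max())
q=(u*(a.max()-15)+n*b[t].mean());print('tongue pt',q)
```

```text
{'time': np.float64(1.55), 'q': array([-7.63180e+01,  4.97990e+00,  1.00785e+01,  9.50996e+01,
       -7.00000e-04,  9.00012e+01]), 'qd': array([ 0.0949, -0.0547, -0.0084,  0.0242,  0.1564, -0.0607]), 'joint_efforts': array([ 4.00000e-04, -5.20100e+01,  4.64851e+01,  1.80000e-03,
       -1.00000e-04, -0.00000e+00]), 'ee_pos': array([ 0.1301, -0.5344,  0.2   ]), 'tcp_rot': array([-9.00007e+01,  1.10000e-03, -7.63191e+01]), 'wrist_force': array([-0.5805, -0.5523, -0.1058]), 'torque': array([ 0.015, -0.018, -0.   ]), 'opening': np.float64(0.0855)}
tip,hole [[ 0.5494 -0.2417  0.0096]
 [ 0.5466 -0.248   0.0078]
 [ 0.546  -0.2594  0.0102]
 [ 0.5488 -0.2712  0.0109]]
630 ((530.4063110351562, -302.3304443359375), (85.41826629638672, 120.70536804199219), 14.2876558303833)
tip along -139.67412809748177 tongue across -581.5139531835406 -594.297228182276 -569.6646490384419 plate -627.1945839921534 -534.8915375805758
tongue pt [ 545.8205691 -253.3031188]
```

```bash
python3 -m jog '[[0.3,1.5,1,0,0,0,1.3],[0.3,3,2,0,0,0,2.6],[0.3,4.5,3,0,0,0,4],[0.3,6,4,0,0,0,5.3],[0.3,7.5,5,0,0,0,6.6]]' 40; python3 -m jog '[[0.3,1.5,1,0,0,0,1.3],[0.3,3,2,0,0,0,2.6],[0.3,4.5,3,0,0,0,4],[0.3,6,4,0,0,0,5.3],[0.3,7.5,5,0,0,0,6.6]]'; python3 -c "
from workcell import bot;print(bot.get_obs()['q'])"
```

```text
time: 2.05
ee_pos: [0.3188, -0.4082, 0.2002]
tcp_rot: [-90.0, -0.0, -43.1]
wrist_force: [-0.4, -0.8, -0.7]
opening: 0.0597
time: 2.55
ee_pos: [0.5065, -0.2831, 0.2001]
tcp_rot: [-90.0, -0.0, -10.0]
wrist_force: [-0.1, -0.2, -0.1]
opening: 0.0598
[-2.91962708e+01  9.20011386e+00  1.47408820e+01  9.55176354e+01
 -1.75810091e-03  7.08459596e+01]
```

```bash
python3 -m jog '[[0.5,0.8,0.6,-1.6,0,0,0],[0.5,1.58,1.2,-3.2,0,0,0],[0.5,1.58,1.2,-4.4,0,0,0],[0.5,1.58,1.2,-4.8,0,0,0],[0.5,1.58,1.2,-4.8,0,0,0]]'
cat >> h.py <<'E'
from scipy.spatial.transform import Rotation as Ro
def wristpose():
    o=bot.get_obs(); return Ro.from_euler('xyz',o['tcp_rot'],degrees=True).as_matrix(),np.array(o['ee_pos'])
def wproj(P,pose,m):
    """ray of pixel (r,c) meets plane z=h"""
def wray(r,c,h,pose,m):
    T=np.array(m['tool_from_camera']);R,t=pose
    dx=np.asarray(c,float)-m['cx'];dy=np.asarray(r,float)-m['cy'];f=m['fx']
    rr=np.hypot(dx,dy)+1e-9;th=rr/f
    v=np.stack([np.sin(th)*dx/rr,np.sin(th)*dy/rr,np.cos(th)],-1)
    o=R@T[:3,3]+t; w=v@(R@T[:3,:3]).T
    return o+w*((h-o[2])/w[...,2])[...,None]
def wdepth(d,r,c,pose,m):
    T=np.array(m['tool_from_camera']);R,t=pose
    dx=np.asarray(c,float)-m['cx'];dy=np.asarray(r,float)-m['cy'];f=m['fx']
    rr=np.hypot(dx,dy)+1e-9;th=rr/f
    v=np.stack([np.tan(th)*dx/rr,np.tan(th)*dy/rr,np.ones_like(rr)],-1)*np.asarray(d[r,c])[...,None]
    return (v@T[:3,:3].T+T[:3,3])@R.T+t
E
python3 - <<'E'
from h import *
p=wristpose();im,d=snap('wrist','w1.png');m=bot.camera_model('wrist');print(m,p[1])
for l in('tongue','carrier'):
  for r in bot.regions_of('wrist',l)[:2]: print(l,r['conf'],r['point'],wray(*r['point'],.01,p,m))
E
```

```text
time: 3.05
ee_pos: [0.5437, -0.2542, 0.0789]
tcp_rot: [-90.0, 0.1, -10.3]
wrist_force: [-0.5, 0.5, 0.4]
opening: 0.0427
{'fx': 297.3186396354542, 'fy': 297.3186396354542, 'cx': 258.7923872107439, 'cy': 191.41280065665973, 'tool_from_camera': array([[ 9.99999129e-01,  7.94167151e-04, -1.05439558e-03,
         7.66867054e-04],
       [ 1.25428709e-03, -3.22751411e-01,  9.46482939e-01,
        -1.74277981e-01],
       [ 4.11357999e-04, -9.46483437e-01, -3.22752125e-01,
         8.33141989e-02],
       [ 0.00000000e+00,  0.00000000e+00,  0.00000000e+00,
         1.00000000e+00]])} [ 0.54369675 -0.25415975  0.07892538]
tongue 0.84 [243.5, 263.6] [ 0.53934836 -0.30490185  0.01      ]
carrier 0.7 [243.6, 259.6] [ 0.53567194 -0.30434512  0.01      ]
```

View pics/w1.png

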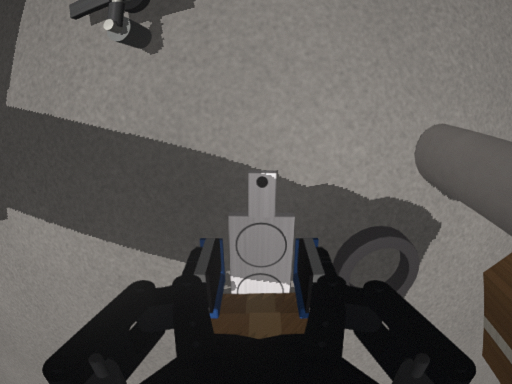

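The tongue is at rows 172–216, columns 249–276, with its hole at (183, 262). The plate's front edge is at row 216 and the first circle is centred at (245, 261). The fingers show at the sides.

Run:
```python
from h import *
p=wristpose();m=bot.camera_model('wrist')
P=wray([173,183,216,216,245,216,216],[262,262,249,276,261.5,229,295],.01,p,m);print(P.round(4))
u=np.array([.1736,.9848]);print(P[:,:2]@u)
print(np.degrees(np.arctan2(*(P[0]-P[4])[1::-1])))
q=P[4,:2]+u*.055;print('tongue pt from circle',q,'from tip',P[0,:2]-u*.015)
```

```text
[[ 0.5514 -0.2403  0.01  ]
 [ 0.5499 -0.2491  0.01  ]
 [ 0.5328 -0.2777  0.01  ]
 [ 0.5568 -0.2822  0.01  ]
 [ 0.5386 -0.3093  0.01  ]
 [ 0.5149 -0.2745  0.01  ]
 [ 0.5739 -0.2854  0.01  ]]
[-0.14088784 -0.14988974 -0.1810282  -0.18121077 -0.21111577 -0.18097881
 -0.1814208 ]
79.49744912874199
tongue pt from circle [ 0.54819228 -0.25516217] from tip [ 0.54884209 -0.255043  ]
```

```bash
python3 -m jog '[[0.5,0.1,-0.08,-1,0,0,0],[0.5,0.1,-0.08,-2,0,0,0],[0.5,0.1,-0.08,-2.7,0,0,0],[0.5,0.1,-0.08,-3.06,0,0,0],[0.5,0.1,-0.08,-3.06,0,0,0]]' 60;  python3 -m jog '[[0.7,0,0,0,0,0,0],[0.9,0,0,0,0,0,0],[0.9,0,0,0,0,0,0],[0.9,0,0,0,0,0,0],[0.9,0,0,0,0,0,0]]' 60
```

```text
time: 3.7
ee_pos: [0.547, -0.2567, 0.0038]
tcp_rot: [-90.0, -0.0, -10.3]
wrist_force: [-1.0, -0.1, -1.0]
opening: 0.0429
time: 4.2
ee_pos: [0.5473, -0.2564, 0.0038]
tcp_rot: [-90.0, -0.0, -10.3]
wrist_force: [-0.3, 0.0, -0.1]
opening: 0.0084
```

Run:
```python
from h import *
o=bot.get_obs();print(o['opening'],o['wrist_force'])
im,d=snap('wrist');im2,_=snap('scene')
cv2.imwrite('pics/w2.png',np.hstack([im[100:384,100:400,::-1],cv2.resize(im2[180:275,80:180,::-1],(300,284))]))
```

```text
0.008411773776603206 [-0.27863157  0.00528125 -0.06774436]
```

View pics/w2.png

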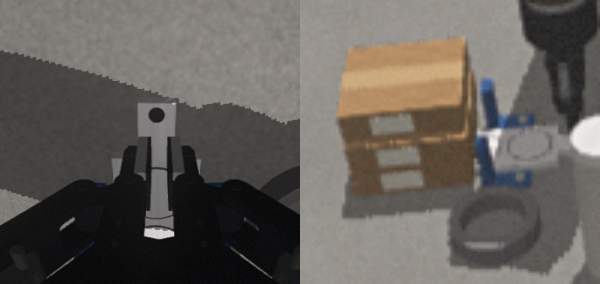

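```bash
python3 -m jog '[[0.5,0,0,1,0,0,0],[0.6,0.05,0.05,1,0,0,0],[0.6,0.05,0.05,0.3,0,0,0],[0.6,0.05,0.05,0,0,0,0],[0.6,0.05,0.05,-0.08,0,0,0]]' 60;  python3 -m jog '[[0.6,0,0,-0.05,0,0,0],[0.6,0,0,-0.1,0,0,0],[0.6,0,0,-0.1,0,0,0]]';python3 -m jog '[[0.6,0,0,-0.05,0,0,0],[0.6,0,0,-0.1,0,0,0],[0.6,0,0,-0.1,0,0,0]]'
```

```text
time: 4.8
ee_pos: [0.5475, -0.2547, -0.0001]
tcp_rot: [-90.0, 0.1, -10.3]
wrist_force: [-0.6, 0.2, 0.2]
opening: 0.0342
time: 5.1
ee_pos: [0.5485, -0.2552, -0.0008]
tcp_rot: [-90.0, -0.0, -10.3]
wrist_force: [0.3, 0.2, -0.5]
opening: 0.034
time: 5.4
ee_pos: [0.5483, -0.2551, -0.0036]
tcp_rot: [-90.0, 0.0, -10.3]
wrist_force: [0.1, -0.1, 0.5]
opening: 0.0342
```

```bash
python3 -m jog '[[0.6,0,0,-0.06,0,0,0],[0.6,0,0,-0.12,0,0,0],[0.6,0,0,-0.12,0,0,0]]';python3 -m jog '[[0.7,0,0,0,0,0,0],[0.75,0,0,0,0,0,0],[0.8,0,0,0,0,0,0],[0.8,0,0,0,0,0,0]]' 60
```

```text
time: 5.7
ee_pos: [0.5482, -0.2551, -0.0068]
tcp_rot: [-90.0, 0.0, -10.3]
wrist_force: [-0.2, 0.0, -0.0]
opening: 0.0341
time: 6.1
ee_pos: [0.5484, -0.2551, -0.0065]
tcp_rot: [-90.0, -0.0, -10.3]
wrist_force: [-1.3, 0.0, 0.3]
opening: 0.0173
```

Run:
```python
from h import *
p=wristpose();im,d=snap('wrist');m=bot.camera_model('wrist');print(p[1])
R,C=np.mgrid[150:300:6,200:320:6]
w=wdepth(d,R,C,p,m)
im2=im[130:330,160:360,::-1];cv2.imwrite('pics/w3.png',cv2.resize(im2,None,fx=3,fy=3))
np.set_printoptions(linewidth=250)
print('z mm, cols',C[0]);
for i in range(R.shape[0]): print(R[i,0],(w[i,:,2]*1000).round().astype(int))
```

```text
[ 0.54837664 -0.25511869 -0.00649621]
z mm, cols [200 206 212 218 224 230 236 242 248 254 260 266 272 278 284 290 296 302 308 314]
150 [ 1  1 -1  1  0  0  0  0  1 -1  1  0  0  0  0  0 -1  0  0  1]
156 [ 0  2  1  1  0  1  0  1 -1  1  0  1  0  0  1  0  0  0  0  0]
162 [ 0  0  0  0  1  0  0  0  0 -1  0  2  0  1  0  1  1  0  0 -1]
168 [  0   2   0   1   0   1  -1   1   1  -1   1   0   0   0   0 168  -1   0  -1  -1]
174 [-1  0  0 -1  0  1  2  0  1  0  1  0  0 -1  1  1  0  0  0  1]
180 [ 1  1  2  0  1  1  0  0 -1  0  0  0  1  0  2  0  0  0  1  0]
186 [ 0  1  1  0 -1 -1  0  1  0  1  0  0  0  1  0  0  1 -1  1  1]
192 [ 0  1  1  0  0  0  0  1  1  2  2  0  0  0  0  1 -1  1  0 -1]
198 [ 1  0  1  0 -1  0 -1  0 -1  0  1  0  0  0 -1  1  1  0  0  0]
204 [ 0 -1  0  0  1  0  1  1  0 -1  1  1  0  0  1  0  0  1  1  1]
210 [ 0  0  1  0  1  1 10  9  9  8  8  9  8  0  0  1  0  0  0  1]
216 [ 0  0 -1  1  2  0 10 11 11 10 10 10 11  1  0 -1  2  0  0  1]
222 [ 1  0  1  1 -1  1 11 10 11 11 11 10 10  0  1  0  0  1  0  0]
228 [ 0  0  1  0  0  0 11 12 10 10 11  9 11  0 -1  1 -1  0  1 -1]
234 [ 1  1  1  1  0  0 10 11 12 10 11 11  9  0  0 -1  1  0  0  1]
240 [ 1  0  0  1  0 33 34 30  9  9 10 10 10 34 33 -1  1  1  1  0]
246 [-1  0  0  0 33 38 40 38 12 12 10 10 11 39 38 32 32  0  0  0]
252 [ 0  1  0 39 38 45 46 40 11 10  9 11  9 45 45 45 39 38  0  0]
258 [ 0  1 -1 45 44 51 51 41 11 10 11 10 12 49 51 51 45 45  0  1]
264 [ 1  0  6 50 50 56 56 42 10 10  9  9 11 55 56 56 49 49  0  0]
270 [ 0  0 55 55 60 60 61 43 10 10 11  9 10 56 60 60 54 55  0  1]
276 [ 0  1 67 70 67 66 62 44 10 11 10 10 10 58 63 66 69 70 66  0]
282 [ 1 72 72 72 71 71 63 47 11 11 10 11 11 58 63 71 72 72 71 71]
288 [69 75 76 75 75 75 62 47 11 11 10 11 10 59 69 75 75 76 76 76]
294 [73 79 79 79 78 79 62 11 10 10 10 12 11 63 72 79 80 78 79 79]
```

View pics/w3.png

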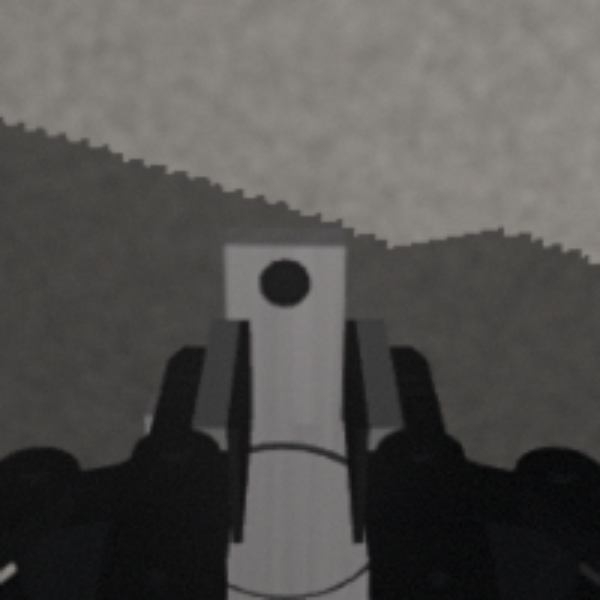

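The fingertip ends read about 30 mm above the bench in wrist depth while the TCP reads −6.5 mm, and there is no contact force. So the real tips are well behind the reported TCP. I'll open again and lower while watching the force.

```bash
python3 -m jog '[[0.6,0,0,0,0,0,0],[0.6,0,0,0,0,0,0],[0.6,0,0,-0.3,0,0,0],[0.6,0,0,-0.4,0,0,0],[0.6,0,0,-0.4,0,0,0]]' 60;python3 -m jog '[[0.6,0,0,-0.1,0,0,0],[0.6,0,0,-0.2,0,0,0],[0.6,0,0,-0.2,0,0,0]]'
python3 - <<'E'
from h import *
p=wristpose();im,d=snap('wrist');m=bot.camera_model('wrist');print(p[1])
R,C=np.mgrid[225:300:6,200:320:6]
w=wdepth(d,R,C,p,m);np.set_printoptions(linewidth=250)
for i in range(R.shape[0]): print(R[i,0],(w[i,:,2]*1000).round().astype(int))
E
```

```text
time: 6.65
ee_pos: [0.5478, -0.2549, -0.0174]
tcp_rot: [-90.0, 0.1, -10.3]
wrist_force: [0.4, 0.2, 1.0]
opening: 0.034
time: 6.95
ee_pos: [0.5481, -0.2551, -0.0219]
tcp_rot: [-90.0, 0.0, -10.3]
wrist_force: [-0.2, -0.5, -0.7]
opening: 0.0342
[ 0.54813723 -0.25505692 -0.02192586]
225 [ 0  1  0  1  0  1 10 10 11 10 11 11 11  0  1  1  0  1  0  1]
231 [ 1  0  0  0  1  1 11 10 11 12 11 10 10  0 -1  0 -1  1  1  0]
237 [  1   0   0  14  15   0  10   9  11  11 152  10  11   1   1   0  15  15   0   0]
243 [ 0  0 21 22 21  0 11 11 10 10 10 10 10  1  0  0 21 21  0  0]
249 [ 1 21 27 28 27  0 11 10 10 10 10 10 10  1 -1  0 27 28 20 20]
255 [27 26 33 32 26  1 10 11 10 10 10 10 10  0  0 10 33 32 34 27]
261 [32 32 38 38 28  1 11 11 11 11 11 10 11 -1  1 12 37 37 38 31]
267 [39 43 43 43 29  0 10 10 10 11 11 10  9  0 -1 18 38 43 43 38]
273 [41 48 47 48 30  1 11 10 10 10 11 11 10  0  0 19 40 48 48 48]
279 [57 54 49 47 34  5 10 11 10 10 10 10  9  5  6  5 41 49 54 54]
285 [57 57 57 48 35 10 10 10 10 11 10 11 12 10  9 10 41 49 57 58]
291 [62 61 62 48 37 10 10 10 10 10 11 11 10 10 11 10 42 51 61 61]
297 [65 66 65 48 37 10 11 11 12 11 11 10 11 11 10  9 46 52 66 66]
```

```bash
python3 -m jog '[[0.6,0,0,-0.2,0,0,0],[0.6,0,0,-0.36,0,0,0],[0.6,0,0,-0.36,0,0,0]]';python3 -m jog '[[0.7,0,0,0,0,0,0],[0.75,0,0,0,0,0,0],[0.8,0,0,0,0,0,0],[0.8,0,0,0,0,0,0]]' 60
```

```text
time: 7.3
ee_pos: [0.5479, -0.2549, -0.0314]
tcp_rot: [-90.0, 0.1, -10.3]
wrist_force: [0.2, -0.1, 1.0]
opening: 0.034
time: 7.7
ee_pos: [0.548, -0.255, -0.0305]
tcp_rot: [-90.0, 0.0, -10.3]
wrist_force: [-2.9, 3.0, 2.1]
opening: 0.0222
```

```bash
python3 -m jog '[[1,0,0,0,0,0,0],[1,0.01,0.06,0,0,0,0],[1,0.04,0.2,0,0,0,0],[1,0.09,0.49,0,0,0,0],[1,0.14,0.78,0,0,0,0]]' 80; python3 -m jog '[[1,0.05,0.3,0,0,0,0],[1,0.11,0.6,0,0,0,0],[1,0.16,0.9,0,0,0,0],[1,0.22,1.2,0,0,0,0],[1,0.27,1.5,0,0,0,0]]'
```

```text
time: 8.2
ee_pos: [0.552, -0.2383, -0.0303]
tcp_rot: [-90.3, -0.1, -10.4]
wrist_force: [-2.7, -13.7, -1.3]
opening: 0.0214
time: 8.7
ee_pos: [0.5587, -0.2013, -0.0303]
tcp_rot: [-90.4, -0.1, -10.4]
wrist_force: [-2.6, -17.2, -0.5]
opening: 0.0212
```

```bash
python3 -m jog '[[1,0.05,0.3,0,0,0,0],[1,0.11,0.6,0,0,0,0],[1,0.16,0.9,0,0,0,0],[1,0.22,1.2,0,0,0,0],[1,0.27,1.5,0,0,0,0]]';python3 -m jog '[[1,0.05,0.3,0,0,0,0],[1,0.11,0.6,0,0,0,0],[1,0.18,0.98,0,0,0,0],[1,0.18,0.98,0,0,0,0],[1,0.18,0.98,0,0,0,0]]'
cat > st.py <<'E'
from h import *
import sys
im,d=snap('top');R,C=np.mgrid[0:384,0:512]; w=world('top',d,R,C);x,y,z=w[...,0],w[...,1],w[...,2]
r=bot.regions_of('top','carton2')[0];w2=w[r['pixels']&(d>0)];t=w2[w2[:,2]>np.median(w2[:,2])-.01]
print('carton2',r['conf'],t.mean(0).round(4),'std z',t[:,2].std().round(4))
cv2.imwrite('pics/'+sys.argv[1],cv2.resize(im[110:260,220:470,::-1],None,fx=3,fy=3,interpolation=cv2.INTER_CUBIC))
E
python3 st.py t2.png
```

```text
time: 9.2
ee_pos: [0.5658, -0.1605, -0.0303]
tcp_rot: [-90.0, -0.0, -10.3]
wrist_force: [0.0, -2.7, 1.0]
opening: 0.0213
time: 9.7
ee_pos: [0.5701, -0.135, -0.0304]
tcp_rot: [-89.9, -0.0, -10.2]
wrist_force: [0.4, 5.9, 4.3]
opening: 0.0214
carton2 0.84 [ 0.5106 -0.4147  0.1037] std z 0.0023
```

View pics/t2.png

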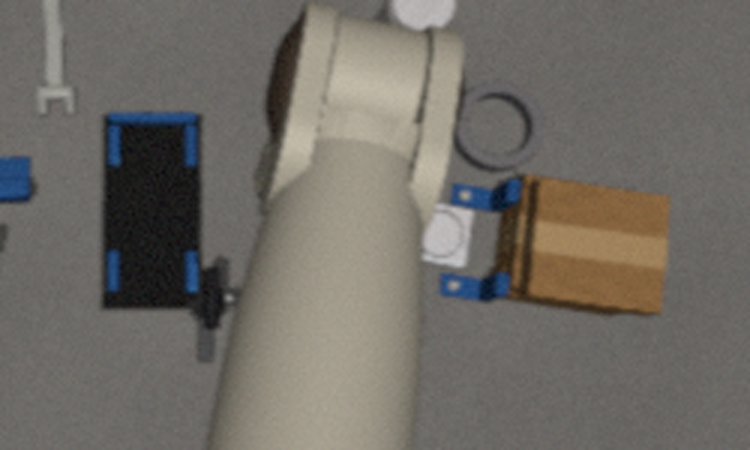

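The cartons stand lowered onto the bench (top of the stack at z = 0.104). The plate is clear, with its rear showing at crop (235, 445) and the posts at (190, 490) and (285, 480). Next I release, rise and regrip at the plate's middle.

```bash
python3 -m jog '[[0.6,0,0,0,0,0,0],[0.6,0,0,0,0,0,0],[0.6,0,0,0.6,0,0,0],[0.5,0,0,2,0,0,0],[0.1,0,0,3.6,0,0,0]]';python3 -m jog '[[0.1,-0.3,-1.6,0,0,0,0],[0.1,-0.6,-3.2,0,0,0,0],[0.1,-0.8,-4.33,0,0,0,0],[0.1,-0.8,-4.33,0,0,0,0],[0.1,-0.8,-4.33,0,0,0,0]]'
python3 - <<'E'
from h import *
p=wristpose();im,d=snap('wrist','w4.png');m=bot.camera_model('wrist');print(p[1])
R,C=np.mgrid[0:384,0:512];w=wdepth(d,R,C,p,m)
q=w.reshape(-1,3);u=np.array([np.cos(np.radians(79.6)),np.sin(np.radians(79.6))]);n=np.array([u[1],-u[0]])
L=(q[:,:2]-p[1][:2]);a=L@u;b=L@n
s=(q[:,2]>.006)&(q[:,2]<.014)&(abs(b)<.05)&(abs(a)<.16)
for lo in np.arange(-.11,.15,.02):
  k=s&(a>lo)&(a<lo+.02);
  if k.sum()>20: print(lo.round(2),k.sum(),np.percentile(b[k],[2,98]).round(4))
print(np.percentile(a[s],[1,99]))
E
```

```text
time: 10.3
ee_pos: [0.5689, -0.1363, 0.0604]
tcp_rot: [-90.0, 0.1, -10.3]
wrist_force: [0.6, -0.2, -0.2]
opening: 0.0555
time: 10.8
ee_pos: [0.5497, -0.245, 0.0602]
tcp_rot: [-90.0, -0.0, -10.4]
wrist_force: [0.4, -1.2, -0.1]
opening: 0.0768
[ 0.54966997 -0.24502497  0.06022929]
-0.11 370 [-0.0484  0.0482]
-0.09 696 [-0.0476  0.0442]
-0.07 1286 [-0.0312  0.0284]
-0.05 1422 [-0.03    0.0273]
-0.03 1534 [-0.0294  0.0275]
-0.01 1714 [-0.0292  0.0277]
0.01 1836 [-0.0289  0.028 ]
0.03 1993 [-0.0287  0.0285]
0.05 2052 [-0.0287  0.0285]
0.07 2037 [-0.0283  0.029 ]
0.09 836 [-0.0111  0.0117]
0.11 768 [-0.0103  0.0124]
[-0.11008468  0.12436558]
```

View pics/w4.png

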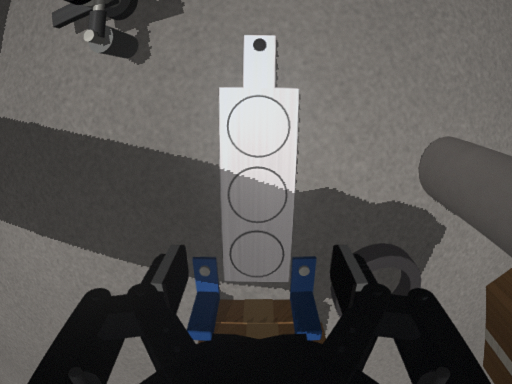

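The wrist view shows the whole plate: tongue hole at (44, 259), circles at (126, 258), (194, 257) and (254, 257), between the open fingers. The plate's origin lies under the TCP to about 1 mm.

```bash
python3 -m jog '[[0.1,0,0,-1,0,0,0],[0.15,0,0,-2,0,0,0],[0.15,0,0,-3,0,0,0],[0.15,0,0,-3.2,0,0,0],[0.15,0,0,-3.2,0,0,0]]' 80
cat > tips.py <<'E'
from h import *
p=wristpose();im,d=snap('wrist');m=bot.camera_model('wrist')
R,C=np.mgrid[0:384,0:512];w=wdepth(d,R,C,p,m);q=(w.reshape(-1,3)-p[1])@p[0]  # tool coords
s=(d.ravel()>0)&(abs(q[:,2])<.016)&(abs(q[:,0])<.06)&(w.reshape(-1,3)[:,2]>.0035+0*q[:,0])
for side in(-1,1):
  k=s&(side*q[:,0]>.031); z=np.sort(w.reshape(-1,3)[k,2]); print(side,k.sum(),z[:200:20].round(4), 'x',np.percentile(q[k,0],[1,50,99]).round(4))
print(p[1],bot.get_obs()['wrist_force'])
E
python3 tips.py
```

```text
time: 11.35
ee_pos: [0.5496, -0.2434, -0.0207]
tcp_rot: [-90.0, 0.1, -10.3]
wrist_force: [-0.4, -0.1, 0.6]
opening: 0.0724
-1 7556 [0.0187 0.021  0.0222 0.0229 0.0237 0.0244 0.0251 0.0257 0.0262 0.0267] x [-0.0598 -0.0521 -0.0332]
1 7140 [0.0185 0.0207 0.0217 0.0226 0.0234 0.0241 0.0249 0.0255 0.026  0.0265] x [0.0327 0.0522 0.0598]
[ 0.54957511 -0.24335913 -0.02074139] [-0.04326436 -1.05779374  0.83654806]
```

```bash
python3 -m jog '[[0.15,0,0,-0.3,0,0,0],[0.15,0,0,-0.56,0,0,0],[0.15,0,0,-0.56,0,0,0],[0.3,0,0,-0.56,0,0,0],[0.5,0,0,-0.56,0,0,0]]' 80; python3 -m jog '[[1,0,0,0,0,0,0],[1,0,0,0,0,0,0],[1,0,0,0.2,0,0,0],[1,0,0,0.6,0,0,0],[1,0,0,1,0,0,0]]' 100
```

```text
time: 11.9
ee_pos: [0.55, -0.2445, -0.0337]
tcp_rot: [-90.0, -0.0, -10.3]
wrist_force: [-2.1, 1.4, 5.7]
opening: 0.0572
time: 12.4
ee_pos: [0.5497, -0.2443, -0.0089]
tcp_rot: [-90.0, 0.0, -10.3]
wrist_force: [0.6, -0.1, -3.6]
opening: 0.0568
```

```bash
python3 -m jog '[[1,0.5,1.2,0.4,0,0,0],[1,1,2.7,0.4,0,0,0],[1,1.5,4.2,0.4,0,0,0],[1,2,5.7,0.4,0,0,0],[1,2.5,7.2,0.4,0,0,0]]'; python3 -m jog '[[1,0.3,1.2,0,0,0,0],[1,0.3,1.36,0,0,0,0],[1,0.3,1.36,0,0,0,1.5],[1,0.3,1.36,0,0,0,3],[1,0.3,1.36,0,0,0,4.5]]'; python3 -m jog '[[1,0,0,0,0,0,1.5],[1,0,0,0,0,0,3],[1,0,0,0,0,0,4.5],[1,0,0,0,0,0,6],[1,0,0,0,0,0,7.5]]';  python3 -m jog '[[1,0,0,0,0,0,1.5],[1,0,0,0,0,0,3],[1,0,0,0,0,0,4.5],[1,0,0,0,0,0,6],[1,0,0,0,0,0,7.4]]'
```

```text
time: 12.9
ee_pos: [0.613, -0.063, 0.0015]
tcp_rot: [-90.0, -0.1, -10.3]
wrist_force: [0.7, -0.4, -3.7]
opening: 0.0568
time: 13.4
ee_pos: [0.6199, -0.0309, 0.0011]
tcp_rot: [-90.0, -0.0, 12.5]
wrist_force: [0.9, -0.9, -3.3]
opening: 0.0566
time: 13.9
ee_pos: [0.6199, -0.0311, 0.0012]
tcp_rot: [-90.0, -0.0, 50.0]
wrist_force: [0.3, 0.4, -3.2]
opening: 0.057
time: 14.4
ee_pos: [0.6199, -0.0311, 0.0011]
tcp_rot: [-90.0, 0.0, 87.0]
wrist_force: [0.6, 0.3, -3.6]
opening: 0.0569
```

Run:
```python
from h import *
p=wristpose();im,d=snap('wrist','w5.png');m=bot.camera_model('wrist');print(p[1])
R,C=np.mgrid[0:384,0:512];w=wdepth(d,R,C,p,m);q=w.reshape(-1,3);c=im.reshape(-1,3).astype(int)
blue=(c[:,2]-c[:,0]>30)
def lab(s):
  msk=s.reshape(384,512).astype(np.uint8);n,l,st,_=cv2.connectedComponentsWithStats(msk)
  for i in range(1,n):
    if st[i,4]>60:
      pts=(q[(l==i).ravel()]);r=cv2.minAreaRect((pts[:,:2]*1000).astype(np.float32));print(st[i],np.round(r[0],1),np.round(r[1],1),round(r[2],1),pts[:,2].mean().round(4))
print('rail tops');lab(blue&(q[:,2]>.009)&(q[:,2]<.02))
print('plate');lab((q[:,2]>.03)&(q[:,2]<.055)&(c.max(1)-c.min(1)<25)&(abs(q[:,1]-p[1][1])<.04)&(q[:,0]<.72))
print('bar');lab((q[:,2]>.108)&(q[:,2]<.12)&(q[:,0]<.52)&(q[:,1]<-.03))
```

```text
[ 0.61985132 -0.03110976  0.00111565]
rail tops
[ 209    5   20   69 1210] [504.7 -46.8] [10.1 39.8] 88.8 0.0123
[ 349    5   20   68 1166] [505.8  30.8] [10.4 40.4] 88.6 0.0123
[469 157  43   6 156] [577.1 137.8] [ 1.1 45.1] 1.2 0.0146
[344 217  18  55 715] [633.5  28.7] [10.5 40. ] 88.7 0.0122
[461 313  51  39 406] [761.2 203.2] [ 9.8 70.3] 23.4 0.015
plate
[  177     0   164   339 35494] [585.2 -32.9] [183.4  79.4] 3.4 0.0451
bar
```

View pics/w5.png

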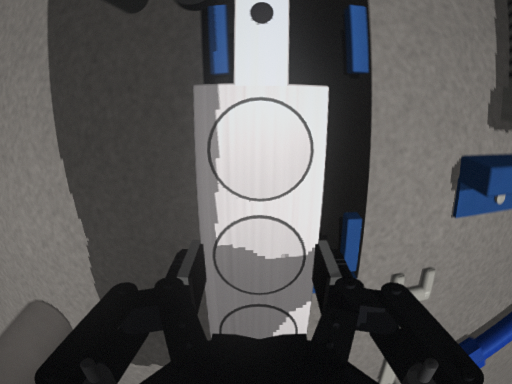

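The plate is held level, with circles at (149, 261) and (255, 259) and the hole at (12, 262). The bay rails are in view at (40, 218), (40, 357) and (243, 351).

Run:
```python
from h import *
p=wristpose();m=bot.camera_model('wrist')
P=wray([12,149,255],[262,260.5,259.5],.045,p,m);print(P.round(4),p[1])
v=P[0]-P[2];print('tongue dir',np.degrees(np.arctan2(v[1],v[0])))
v=P[1]-P[2];print(np.degrees(np.arctan2(v[1],v[0])),np.linalg.norm(v))
```

```text
[[ 0.5006 -0.0243  0.045 ]
 [ 0.5618 -0.0277  0.045 ]
 [ 0.6158 -0.0306  0.045 ]] [ 0.61988713 -0.03108002  0.00114129]
tongue dir 176.87193491333662
176.95224928258244 0.054081643806621026
```

```bash
python3 -m jog '[[1,-0.3,0.5,0,0,0,0.39],[1,-0.9,0.856,0,0,0,0.39],[1,-1.5,0.856,0,0,0,0.39],[1,-1.96,0.856,0,0,0,0.39],[1,-1.96,0.856,0,0,0,0.39]]'
python3 - <<'E'
from h import *
p=wristpose();im,d=snap('wrist','w6.png');m=bot.camera_model('wrist')
g=cv2.cvtColor(im,cv2.COLOR_RGB2GRAY)
c=cv2.HoughCircles(cv2.medianBlur(g,3),cv2.HOUGH_GRADIENT,1,60,param1=80,param2=25,minRadius=35,maxRadius=60);print(c)
R,C=np.mgrid[0:384,0:512];w=wdepth(d,R,C,p,m);q=w.reshape(-1,3)
k=(q[:,2]>.038)&(q[:,2]<.053)&(abs(q[:,1]-p[1][1])<.05)&(q[:,0]<.56)
b=q[k]
for lo in(.49,.5,.51,.52,.53,.54):
  t=b[(b[:,0]>lo)&(b[:,0]<lo+.01)]; print(lo,len(t),np.percentile(t[:,1],[2,98]).round(4) if len(t) else '',t[:,2].mean().round(4))
t=b[:,0];print('front of plate',p[1])
E
```

```text
time: 14.95
ee_pos: [0.5694, -0.0086, 0.0009]
tcp_rot: [-90.0, -0.0, 88.5]
wrist_force: [0.8, -0.8, -2.6]
opening: 0.057
[[[259.5 148.5  52.5]
  [258.5 244.5  50.5]
  [120.5  56.5  41.8]]]
0.49 3041 [-0.0346  0.0225] 0.0448
0.5 2936 [-0.035   0.0221] 0.0449
0.51 2836 [-0.0353  0.0219] 0.0449
0.52 2652 [-0.0358  0.0213] 0.0449
0.53 2459 [-0.0361  0.021 ] 0.0447
0.54 2349 [-0.0364  0.0206] 0.0447
front of plate [ 0.56942475 -0.00858621  0.00089109]
```

```bash
python3 -m jog '[[1,0,0,0,0,0,0],[1,0,0,0,0,0,0],[1,0,0,0,0,0,0]]'
cat > pl.py <<'E'
from h import *
p=wristpose();im,d=snap('wrist');m=bot.camera_model('wrist')
R,C=np.mgrid[0:384,0:512];w=wdepth(d,R,C,p,m);q=w.reshape(-1,3);c=im.reshape(-1,3).astype(int)
k=(q[:,2]>.005)&(q[:,2]<.053)&(abs(q[:,1]-p[1][1])<.033)&(q[:,0]<.56)&(c.min(1)>100);h=np.median(q[k,2])
b=q[k&(abs(q[:,2]-h)<.008)];X=[];Y=[]
for lo in np.arange(.49,.545,.005):
  t=b[(b[:,0]>lo)&(b[:,0]<lo+.005)]
  if len(t)>50: X.append(lo+.0025);Y.append(np.percentile(t[:,1],[2,98]).mean())
f=np.polyfit(X,Y,1);print('plate h',h,'slope deg',np.degrees(f[0]),'mid y at .5673',np.polyval(f,.5673),'tip x',np.percentile(b[abs(b[:,1]-p[1][1])<.008][:,0],.5))
blue=(c[:,2]-c[:,0]>30)&(q[:,2]>.009)&(q[:,2]<.0155)&(q[:,0]<.54)&(abs(q[:,1])<.06)
for s in(-1,1):
  t=q[blue&(s*(q[:,1]+.008)>0)]
  if len(t)>50: r=cv2.minAreaRect((t[:,:2]*1000).astype(np.float32));print('rail',np.round(r[0],1),np.round(r[1],1),r[2])
print(p[1],bot.get_obs()['tcp_rot'])
E
python3 pl.py
```

```text
time: 15.3
ee_pos: [0.5712, -0.009, 0.0004]
tcp_rot: [-90.0, -0.0, 88.6]
wrist_force: [0.5, 0.2, -3.3]
opening: 0.0565
plate h 0.04424339085571785 slope deg -1.9982762542758354 mid y at .5673 -0.008870370205460387 tip x 0.4459759605760865
rail [504.6 -47.7] [ 8.1 39.2] 88.29620361328125
rail [506.2  33.3] [ 6.5 40. ] 89.06754302978516
[ 5.71160109e-01 -8.97707392e-03  4.16413284e-04] [-8.99910429e+01 -1.33747262e-03  8.86128784e+01]
```

```bash
python3 -m jog '[[1,0,0,-0.4,0,0,0.12],[1,0,0,-0.8,0,0,0.12],[1,0,0,-1.1,0,0,0.12],[1,0,0,-1.25,0,0,0.12],[1,0,0,-1.32,0,0,0.12]]'; python3 -m jog '[[1,0,0,-0.04,0,0,0],[1,0,0,-0.06,0,0,0],[1,0,0,-0.06,0,0,0]]'; python3 pl.py
```

```text
time: 15.85
ee_pos: [0.5704, -0.009, -0.0334]
tcp_rot: [-89.9, 0.0, 89.2]
wrist_force: [-0.2, 0.3, -3.8]
opening: 0.057
time: 16.15
ee_pos: [0.571, -0.009, -0.0335]
tcp_rot: [-90.0, 0.0, 89.2]
wrist_force: [-3.8, -0.2, 1.6]
opening: 0.0567
plate h 0.010595276710447632 slope deg -1.3783078804544693 mid y at .5673 -0.008959080324943414 tip x 0.4460798189002031
rail [504.8 -46.6] [ 9.9 39.6] 89.57284545898438
rail [506.   31.4] [10.7 39.6] 89.36778259277344
[ 0.57099461 -0.00901164 -0.03345513] [-9.00304728e+01  4.95303051e-03  8.92291968e+01]
```

```bash
python3 -m jog '[[0.15,0,0,0,0,0,0],[0.15,0,0,0,0,0,0],[0.15,0,0,0.6,0,0,0],[0.15,0,0,2,0,0,0],[0.15,0,0,4,0,0,0]]'; python3 -m jog '[[0.15,0.8,0,1.5,0,0,0],[0.15,0.8,0,3,0,0,0],[0.15,0.8,0,3,0,0,0]]'
python3 - <<'E'
from h import *
p=wristpose();im,d=snap('wrist','w7.png');m=bot.camera_model('wrist');print(p)
R,C=np.mgrid[0:384,0:512];w=wdepth(d,R,C,p,m);q=w.reshape(-1,3);c=im.reshape(-1,3).astype(int)
k=(q[:,2]>.105)&(q[:,2]<.122)&(q[:,0]<.55)&(abs(q[:,1]+.06)<.05);print(k.sum())
if k.sum()>20: print('bar',cv2.minAreaRect((q[k,:2]*1000).astype(np.float32)),q[k].mean(0))
k=(q[:,2]>.006)&(q[:,2]<.014)&(abs(q[:,1]+.009)<.033)&(c.min(1)>110)&(q[:,0]<.67)&(q[:,0]>.43)
t=q[k];print('x range',np.percentile(t[:,0],[.5,99.5]))
print('tongue y',np.percentile(t[t[:,0]<.475][:,1],[2,98]),'plate y',np.percentile(t[(t[:,0]>.49)&(t[:,0]<.6)][:,1],[2,98]))
E
```

```text
time: 16.7
ee_pos: [0.5694, -0.0089, 0.066]
tcp_rot: [-89.8, -0.0, 89.2]
wrist_force: [0.4, 0.0, 0.4]
opening: 0.0726
time: 17.0
ee_pos: [0.5935, -0.009, 0.1482]
tcp_rot: [-90.5, 0.0, 89.2]
wrist_force: [0.4, 0.5, 1.4]
opening: 0.0726
(array([[ 1.33279703e-02,  9.59553110e-03, -9.99865136e-01],
       [ 9.99911179e-01, -1.44749140e-04,  1.33271948e-02],
       [-1.68481058e-05, -9.99953951e-01, -9.59660802e-03]]), array([ 0.59350198, -0.00899328,  0.14822132]))
1561
bar ((468.38800048828125, -58.67729568481445), (14.743133544921875, 56.15982437133789), 88.75291442871094) [ 0.46943875 -0.05764315  0.11395384]
x range [0.44572428 0.65091786]
tongue y [-0.01813077  0.00535636] plate y [-0.03665584  0.02038213]
```

View pics/w7.png

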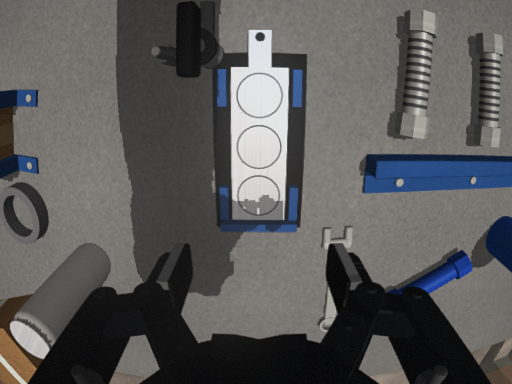

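The plate lies home in the bay (hole at (37, 260), tail just short of the end rail at (226, 258)). The lock bar is at (40, 188), parallel to the bay. Next is the lock.

```bash
python3 -m jog '[[0.5,-1.5,-0.6,0,0,0,0],[0.5,-3,-1.2,0,0,0,0],[0.5,-4.5,-1.8,0,0,0,0],[0.5,-4.92,-1.99,0,0,0,0],[0.5,-4.92,-1.99,0,0,0,0]]'; python3 -m jog '[[0.5,0,0,0,0,0,0],[0.5,0,0,0,0,0,0]]'
python3 - <<'E'
from h import *
p=wristpose();im,d=snap('wrist');m=bot.camera_model('wrist');print(p[1],bot.get_obs()['q'])
R,C=np.mgrid[0:384,0:512];w=wdepth(d,R,C,p,m);q=w.reshape(-1,3)
k=(d.ravel()>0)&(q[:,2]>.107)&(q[:,2]<.121)&(abs(q[:,0]-.468)<.05)&(abs(q[:,1]+.06)<.04)
msk=k.reshape(384,512).astype(np.uint8);n,l,st,_=cv2.connectedComponentsWithStats(msk)
for i in range(1,n):
  if st[i,4]>100: print(st[i],cv2.minAreaRect((q[(l==i).ravel()][:,:2]*1000).astype(np.float32)))
E
```

```text
time: 17.55
ee_pos: [0.4668, -0.0592, 0.1413]
tcp_rot: [-90.0, 0.0, 89.2]
wrist_force: [0.0, 0.3, -0.5]
opening: 0.0427
time: 17.75
ee_pos: [0.4686, -0.0584, 0.1407]
tcp_rot: [-90.0, -0.0, 89.3]
wrist_force: [0.0, -0.6, -0.3]
opening: 0.0428
[ 0.46862678 -0.05841494  0.14067806] [-7.10423166e+00 -6.43514720e+00 -7.79486498e+00  8.86670333e+01
  1.84861768e-03 -6.37323750e+00]
[ 249  170   19   72 1328] ((467.6546325683594, -58.826717376708984), (13.661142349243164, 55.17171096801758), 88.72933959960938)
```

```bash
python3 -m jog '[[0.5,-0.03,0,-1.2,0,0,0],[0.5,-0.03,0,-2.4,0,0,0],[0.5,-0.03,0,-3.1,0,0,0],[0.5,-0.03,0,-3.35,0,0,0],[0.5,-0.03,0,-3.35,0,0,0]]' 80; python3 -m jog '[[1,0,0,0,0,0,0],[1,0,0,0,0,0,0],[1,0,0,0,0,0,0],[1,0,0,0,0,0,0]]' 80
```

```text
time: 18.3
ee_pos: [0.467, -0.0584, 0.0565]
tcp_rot: [-89.9, -0.0, 89.3]
wrist_force: [-0.5, -0.0, 1.0]
opening: 0.0427
time: 18.7
ee_pos: [0.4679, -0.0587, 0.0586]
tcp_rot: [-90.1, -0.0, 89.2]
wrist_force: [0.2, 1.3, 5.5]
opening: 0.0126
```

```bash
python3 -m jog '[[1,0,0,0,0,0,-1],[1,0,0,0,0,0,-2.4],[1,0,0,0,0,0,-4],[1,0,0,0,0,0,-5.5],[1,0,0,0,0,0,-7]]' 100;python3 -m jog '[[1,0,0,0,0,0,-1.5],[1,0,0,0,0,0,-3],[1,0,0,0,0,0,-4.5],[1,0,0,0,0,0,-6],[1,0,0,0,0,0,-7.2]]'
```

```text
time: 19.2
ee_pos: [0.4679, -0.0587, 0.0586]
tcp_rot: [-90.1, -0.1, 53.9]
wrist_force: [-0.6, 1.6, 7.8]
opening: 0.012
time: 19.7
ee_pos: [0.4679, -0.0587, 0.0586]
tcp_rot: [-90.0, -0.1, 17.9]
wrist_force: [-1.1, 1.3, 6.1]
opening: 0.0119
```

```bash
python3 -m jog '[[0.5,0,0,0,0,0,0],[0.5,0,0,0,0,0,0],[0.5,0,0,1,0,0,0],[0.5,0,0,2.8,0,0,0],[0.5,0,0,4.6,0,0,0]]'; python3 -m jog '[[0.5,0,0,0.4,0,0,0],[0.5,0,0,0.4,0,0,0]]'
python3 - <<'E'
from h import *
p=wristpose();im,d=snap('wrist');m=bot.camera_model('wrist');print(p[1])
R,C=np.mgrid[0:384,0:512];w=wdepth(d,R,C,p,m);q=w.reshape(-1,3)
k=(d.ravel()>0)&(q[:,2]>.107)&(q[:,2]<.121)&(abs(q[:,0]-.468)<.05)&(abs(q[:,1]+.06)<.05)
msk=k.reshape(384,512).astype(np.uint8);n,l,st,_=cv2.connectedComponentsWithStats(msk)
for i in range(1,n):
  if st[i,4]>100: print(st[i],cv2.minAreaRect((q[(l==i).ravel()][:,:2]*1000).astype(np.float32)))
# handles via top
it,dt=snap('top')
Rt,Ct=np.mgrid[0:384,0:512];wt=world('top',dt,Rt,Ct)
s=(wt[...,2]>.02)&(wt[...,2]<.045)&(dt>0)&(wt[...,0]<.563)&(wt[...,0]>.35)&(wt[...,1]>.1)&(wt[...,1]<.46)
n,l,st,_=cv2.connectedComponentsWithStats(s.astype(np.uint8))
for i in range(1,n):
  if st[i,4]>100:
    r=cv2.minAreaRect((wt[l==i][:,:2]*1000).astype(np.float32)); print('handle',np.round(r[0],1),np.round(r[1],1),round(r[2],1),np.median(it[l==i],0))
E
```

```text
time: 20.2
ee_pos: [0.4664, -0.0587, 0.1731]
tcp_rot: [-90.0, 0.1, 18.4]
wrist_force: [1.0, 0.0, 1.5]
opening: 0.0428
time: 20.4
ee_pos: [0.468, -0.0589, 0.184]
tcp_rot: [-90.1, -0.2, 18.3]
wrist_force: [-0.2, 0.6, -0.6]
opening: 0.0427
[ 0.46804448 -0.05891234  0.18396131]
[249 158  20  62 980] ((467.97369384765625, -58.40262222290039), (13.997418403625488, 55.51360321044922), 14.43050479888916)
handle [484.6 277.3] [139.7  36.2] 1.0 [105. 104. 100.]
handle [481.  164.3] [ 36.  140.5] 84.9 [105. 104. 101.]
handle [476.  384.1] [140.1  37.1] 4.8 [102. 101.  98.]
```

The bar is now at 75.6° clockwise, 1.30 rad relative to the bay, so it has clicked home. Next are the handles, starting with the one at (0.481, 0.164).

```bash
python3 -m jog '[[0.3,0,1.5,0,0,0,1.5],[0.3,0.3,3,0,0,0,3],[0.3,0.6,4.5,0,0,0,4.5],[0.3,0.9,6,-0.5,0,0,6],[0.3,1.1,7.5,-1,0,0,7.5]]';python3 -m jog '[[0.3,0.1,1,-0.5,0,0,1.5],[0.3,0.2,1.34,-1.2,0,0,3],[0.3,0.2,1.34,-1.6,0,0,4.5],[0.3,0.2,1.34,-1.6,0,0,5.8],[0.3,0.2,1.34,-1.6,0,0,5.8]]'
cat > hd.py <<'E'
from h import *
import sys
p=wristpose();im,d=snap('wrist',sys.argv[1] if len(sys.argv)>1 else None);m=bot.camera_model('wrist')
R,C=np.mgrid[0:384,0:512];w=wdepth(d,R,C,p,m)
s=(w[...,2]>.012)&(w[...,2]<.045)&(d>0)&(w[...,0]<.566)&(w[...,0]>.33)&(w[...,1]>.08)&(w[...,1]<.48)
n,l,st,_=cv2.connectedComponentsWithStats(s.astype(np.uint8))
for i in range(1,n):
  if st[i,4]>300:
    r=cv2.minAreaRect((w[l==i][:,:2]*1000).astype(np.float32)); print('handle',st[i,4],np.round(r[0],1),np.round(r[1],1),round(r[2],1),'z top',np.percentile(w[l==i][:,2],98).round(4),np.median(im[l==i],0))
o=bot.get_obs();print(o['ee_pos'],o['tcp_rot'],o['q'].round(1))
E
python3 hd.py
```

```text
time: 21.0
ee_pos: [0.4941, 0.1301, 0.155]
tcp_rot: [-89.9, 0.1, 56.1]
wrist_force: [0.3, -1.2, -0.2]
opening: 0.0599
time: 21.5
ee_pos: [0.4984, 0.162, 0.1148]
tcp_rot: [-89.8, 0.1, 84.9]
wrist_force: [0.9, -0.4, -0.6]
opening: 0.0596
handle 3399 [476.  385.8] [141.3  38.6] 5.2 z top 0.0372 [115. 114. 109.]
handle 4519 [485.3 279.7] [141.6  37. ] 1.9 z top 0.0372 [129. 128. 122.]
handle 5024 [481.6 166.5] [ 36.1 140.7] 85.4 z top 0.0372 [118.  116.5 112. ]
[0.49873016 0.16203935 0.11552054] [-8.98596906e+01  5.90932125e-02  8.46295462e+01] [18.   0.8 -3.7 85.7  0.  23.4]
```

```bash
python3 -m jog '[[0.4,-0.1,0.1,-0.2,0.14,1.5,0],[0.4,-0.2,0.12,-0.6,0.27,3,0],[0.4,-0.2,0.12,-0.6,0.36,4,0],[0.4,-0.2,0.12,-2,0.36,4,0],[0.4,-0.2,0.12,-3.6,0.36,4,0]]' 100;python3 -m jog '[[0.4,0,0,-0.8,0,0,0],[0.4,0,0,-1.5,0,0,0],[0.4,0,0,-1.95,0,0,0],[0.4,0,0,-1.95,0,0,0]]';python3 tips.py | tail -1;python3 -c "
from h import *
p=wristpose();im,d=snap('wrist','w8.png')"
```

```text
time: 22.05
ee_pos: [0.4959, 0.1651, 0.0257]
tcp_rot: [-69.9, 0.1, 84.5]
wrist_force: [0.0, -0.4, 0.1]
opening: 0.051
time: 22.45
ee_pos: [0.4936, 0.1649, -0.023]
tcp_rot: [-69.8, 0.1, 84.6]
wrist_force: [0.0, -0.1, 0.0]
opening: 0.0511
[ 0.49362014  0.16486654 -0.02302481] [-0.81971672  0.23079196  0.80897516]
```

View pics/w8.png

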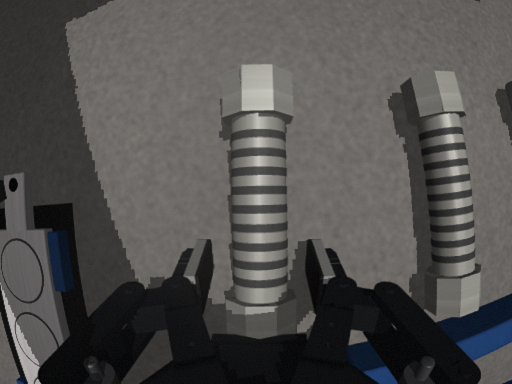

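The handle lies centred between the fingers, with the tube at column 258 and the fingers at columns 200 and 318. The far collar is at row 310. Closing now.

```bash
python3 -m jog '[[0.6,0,0,-0.08,0,0,0],[0.8,0,0,-0.08,0,0,0],[1,0,0,-0.08,0,0,0],[1,0,0,-0.08,0,0,0],[1,0,0,-0.08,0,0,0]]' 100;python3 -m jog '[[1,0,0,0.3,0,0,0],[1,0,0,1,0,0,0],[1,0,0,2,0,0,0],[1,0,0,3.5,0,0,0],[1,0,0,5,0,0,0]]'; python3 -c "
from h import *
p=wristpose();im,d=snap('wrist');m=bot.camera_model('wrist')
R,C=np.mgrid[0:384,0:512];w=wdepth(d,R,C,p,m)
k=(w[...,2]>.05)&(d>0)&(abs(C-259)<14)&(R<330);t=w[k]
f=np.polyfit(t[:,0],t[:,2],1);print('slope deg',np.degrees(np.arctan(f[0])),t[:,0].min(),t[:,0].max(),p[1])
q=(t-p[1])@p[0];print('tool z range along handle',np.percentile(q[:,2],[0,1,99,100]).round(4),'tool y',np.percentile(q[:,1],[1,50,99]).round(4))
"
```

```text
time: 23.05
ee_pos: [0.4954, 0.1655, -0.0224]
tcp_rot: [-70.0, -0.0, 84.7]
wrist_force: [1.2, 0.5, 6.5]
opening: 0.0249
time: 23.55
ee_pos: [0.494, 0.1651, 0.1025]
tcp_rot: [-69.8, 0.1, 84.7]
wrist_force: [1.8, 0.3, -3.4]
opening: 0.0254
slope deg -0.48927629832155894 0.4103841041888434 0.5398708529664714 [0.49398529 0.16505404 0.10247264]
tool z range along handle [-0.0237 -0.021   0.0972  0.0984] tool y [-0.0704 -0.0443 -0.0264]
```

```bash
python3 -m jog '[[1,0.2,0,0.3,-0.15,-1.59,0],[1,0.4,0,0.6,-0.3,-3.19,0],[1,0.7,0,0.8,-0.44,-4.78,0],[1,1,0,1,-0.59,-6.37,0],[1,1.2,0,1,-0.74,-7.97,0]]';python3 -m jog '[[1,0.2,0,0.3,-0.15,-1.59,0],[1,0.4,0,0.6,-0.3,-3.19,0],[1,0.7,0,0.8,-0.44,-4.78,0],[1,1,0,1,-0.59,-6.37,0],[1,1.2,0,1,-0.74,-7.97,0]]';python3 -m jog '[[1,0,0,0,-0.09,-1,0],[1,0,0,0,-0.18,-1.99,0],[1,0,0,0,-0.18,-1.99,0]]'; python3 -c "
from h import *
o=bot.get_obs();print(o['q'].round(1));p=wristpose();print(p)"
```

```text
time: 24.1
ee_pos: [0.5251, 0.1653, 0.1281]
tcp_rot: [-110.3, -0.0, 84.7]
wrist_force: [-0.5, -0.6, -4.0]
opening: 0.0252
time: 24.6
ee_pos: [0.5543, 0.1652, 0.1526]
tcp_rot: [-150.3, -0.0, 84.7]
wrist_force: [1.4, 2.0, -4.5]
opening: 0.0247
time: 24.9
ee_pos: [0.5538, 0.1655, 0.1502]
tcp_rot: [-160.0, 0.1, 84.7]
wrist_force: [0.1, -0.1, -3.4]
opening: 0.0252
[ 36.8 -48.4 -65.4   9.2 -39.   17.1]
(array([[ 9.18078244e-02,  9.35475458e-01, -3.41257954e-01],
       [ 9.95776262e-01, -8.65851434e-02,  3.05392898e-02],
       [-9.79112827e-04, -3.42620316e-01, -9.39473448e-01]]), array([0.55379278, 0.16554656, 0.15018817]))
```

```bash
python3 -m jog '[[1,0.9,-1.4,0,0,0,0],[1,1.8,-2.9,0,0,0,0],[1,2.7,-4.3,0,0,0,0],[1,3.6,-5.7,0,0,0,0],[1,4.6,-7.2,0,0,0,0]]';python3 -m jog '[[1,0,0,-0.3,0,0,0],[1,0,0,-0.6,0,0,0],[1,0,0,-0.6,0,0,0]]'
cat > up.py <<'E'
from h import *
import sys
p=wristpose();im,d=snap('wrist',sys.argv[1]);m=bot.camera_model('wrist');print(p[1],bot.get_obs()['q'].round(1))
R,C=np.mgrid[0:384,0:512];w=wdepth(d,R,C,p,m);q=(w-p[1])@p[0]
G=p[1]-.047*p[0][:,1];print('G expected',G)
for h in np.arange(.0,.14,.01):
  k=(d>0)&(np.hypot(w[...,0]-G[0],w[...,1]-G[1])<.035)&(w[...,2]>h)&(w[...,2]<h+.01)&(w[...,2]>.016)
  if k.sum()>25:
    t=w[k]; c,rad=cv2.minEnclosingCircle((t[:,:2]*1000).astype(np.float32)); print(round(h,2),k.sum(),np.round(t.mean(0),4),'y ext',np.percentile(t[:,1],[2,98]).round(4),'x min',np.percentile(t[:,0],2).round(4))
E
python3 up.py w9.png
```

```text
time: 25.4
ee_pos: [0.6698, -0.0166, 0.1506]
tcp_rot: [-159.7, -0.1, 84.7]
wrist_force: [1.5, 1.3, -4.3]
opening: 0.0248
time: 25.7
ee_pos: [0.6685, -0.0144, 0.1327]
tcp_rot: [-159.6, 0.0, 84.7]
wrist_force: [-0.4, 1.5, -4.4]
opening: 0.0248
[ 0.66849403 -0.01436217  0.13271622] [  2.1 -34.2 -62.4  -7.8  -6.9   2.6]
G expected [ 0.62463242 -0.01027121  0.14909984]
0.01 61 [ 0.6572 -0.0101  0.0164] y ext [-0.0237  0.002 ] x min 0.6555
0.04 126 [ 0.6133 -0.0093  0.0493] y ext [-0.0267  0.0056] x min 0.6093
0.05 1279 [ 0.613  -0.0103  0.055 ] y ext [-0.0281  0.006 ] x min 0.6091
0.06 1350 [ 0.6131 -0.0102  0.065 ] y ext [-0.0278  0.0062] x min 0.6092
0.07 1490 [ 0.6167 -0.0106  0.0743] y ext [-0.0282  0.0055] x min 0.6096
0.08 1091 [ 0.6171 -0.0104  0.085 ] y ext [-0.0242  0.0019] x min 0.6137
0.09 1143 [ 0.6171 -0.0103  0.095 ] y ext [-0.0239  0.0022] x min 0.6136
0.1 1157 [ 0.6172 -0.0105  0.105 ] y ext [-0.0239  0.0021] x min 0.6138
0.11 1190 [ 0.6172 -0.0102  0.115 ] y ext [-0.0239  0.0021] x min 0.6138
0.12 1157 [ 0.6174 -0.0101  0.125 ] y ext [-0.0239  0.0025] x min 0.614
0.13 1466 [ 0.6193 -0.0099  0.1356] y ext [-0.0287  0.0078] x min 0.6141
0.14 2699 [ 0.6134 -0.0094  0.1449] y ext [-0.0347  0.0152] x min 0.5959
```

View pics/w9.png

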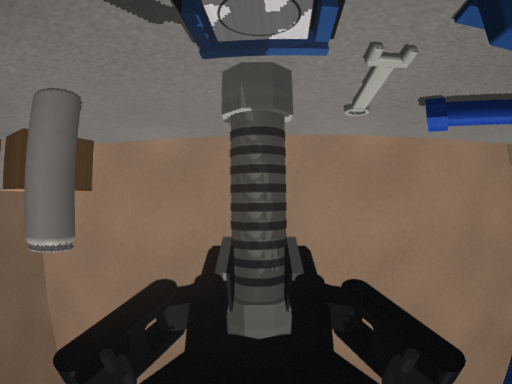

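The handle hangs vertical (axis at x = 0.628, y = −0.011, bottom about 49 mm up). It shows at column 258, its lower collar at row 90 over the plate.

```bash
python3 -m jog '[[1,-0.1,0,-0.5,0,0,0],[1,-0.1,0,-1,0,0,0],[1,-0.1,0,-1.3,0,0,0],[1,-0.1,0,-1.4,0,0,0],[1,-0.1,0,-1.4,0,0,0]]';python3 up.py w10.png | head -5;python3 -m jog '[[1,0,0,-0.04,0,0,0],[1,0,0,-0.08,0,0,0],[1,0,0,-0.08,0,0,0]]'
```

```text
time: 26.25
ee_pos: [0.667, -0.0139, 0.1014]
tcp_rot: [-159.9, 0.0, 84.7]
wrist_force: [-1.1, -0.2, -4.2]
opening: 0.0253
[ 0.66704214 -0.01394116  0.10137715] [  2.1 -30.5 -64.7 -14.   -6.9   2.5]
G expected [ 0.62308426 -0.00987327  0.11750653]
0.01 346 [ 0.612  -0.0099  0.0186] y ext [-0.0272  0.0059] x min 0.608
0.02 1268 [ 0.6121 -0.01    0.0251] y ext [-0.0278  0.0063] x min 0.6081
0.03 1379 [ 0.6121 -0.0098  0.035 ] y ext [-0.0275  0.0065] x min 0.6081
time: 26.6
ee_pos: [0.6671, -0.0148, 0.0997]
tcp_rot: [-160.0, 0.0, 84.6]
wrist_force: [-0.5, 0.5, -2.6]
opening: 0.025
```

```bash
python3 -m jog '[[1,0,0,-0.06,0,0,0],[1,0,0,-0.12,0,0,0],[1,0,0,-0.12,0,0,0]]';python3 -m jog '[[1,0,0,-0.04,0,0,0],[1,0,0,-0.08,0,0,0],[1,0,0,-0.08,0,0,0]]';python3 -c "
from h import *
print(bot.get_obs()['q'].round(1))"
```

```text
time: 26.9
ee_pos: [0.6669, -0.0148, 0.096]
tcp_rot: [-159.9, 0.0, 84.6]
wrist_force: [0.2, -0.6, -3.8]
opening: 0.0248
time: 27.2
ee_pos: [0.6672, -0.0148, 0.0947]
tcp_rot: [-160.0, 0.0, 84.6]
wrist_force: [0.0, 0.4, -3.4]
opening: 0.0247
[  2.  -29.4 -65.1 -15.5  -6.9   2.5]
```

```bash
python3 -m jog '[[1,0,0,-0.03,0,0,0],[1,0,0,-0.06,0,0,0],[1,0,0,-0.06,0,0,0]]';python3 -m jog '[[1,0,0,-0.03,0,0,0],[1,0,0,-0.06,0,0,0],[1,0,0,-0.06,0,0,0]]'
```

```text
time: 27.5
ee_pos: [0.6677, -0.0149, 0.0947]
tcp_rot: [-160.1, 0.0, 84.6]
wrist_force: [-1.5, -1.9, 2.9]
opening: 0.0248
time: 27.8
ee_pos: [0.6683, -0.0149, 0.0948]
tcp_rot: [-160.2, -0.0, 84.6]
wrist_force: [-4.4, -1.0, 7.7]
opening: 0.0246
```

```bash
python3 -m jog '[[0.6,0,0,0.05,0,0,0],[0.5,0,0,0.05,0,0,0],[0.5,-0.3,0.03,0.16,0,0,0],[0.4,-0.9,0.08,0.38,0,0,0],[0.4,-1.6,0.15,0.64,0,0,0]]';python3 -m jog '[[0.4,-0.5,0.05,0.5,0,0,0],[0.4,-1,0.1,1.2,0.09,1,0],[0.4,-1,0.1,2,0.2,2.3,0]]'; python3 up.py w11.png
```

```text
time: 28.3
ee_pos: [0.6437, -0.0098, 0.1152]
tcp_rot: [-158.8, 0.1, 84.5]
wrist_force: [-0.5, -0.1, 0.6]
opening: 0.0512
time: 28.6
ee_pos: [0.6157, -0.007, 0.1639]
tcp_rot: [-147.0, 0.2, 84.6]
wrist_force: [2.9, 0.2, 0.1]
opening: 0.0512
[ 0.61571216 -0.00704344  0.16387184] [  3.  -42.6 -51.2  24.5  -7.1   4.5]
G expected [ 0.57646809 -0.00323919  0.18945367]
0.01 58 [ 0.6095 -0.0088  0.0179] y ext [-0.0155 -0.002 ] x min 0.6081
0.02 173 [ 0.6095 -0.0092  0.0251] y ext [-0.0171 -0.002 ] x min 0.608
0.03 85 [ 0.6096 -0.0092  0.0328] y ext [-0.0178 -0.0021] x min 0.6078
0.12 119 [ 0.6096 -0.0089  0.1281] y ext [-0.0166 -0.0022] x min 0.6081
0.13 321 [ 0.6095 -0.0092  0.1351] y ext [-0.0168 -0.0023] x min 0.6079
0.14 336 [ 0.6095 -0.0093  0.1451] y ext [-0.0172 -0.0021] x min 0.608
```

The first handle stands vertical on the plate: its face is at x = 0.608 from bottom to top. Its joints were near q3's range, so I'll fit a quick kinematic model to choose approach directions for the next two.

```bash
cat > ik.py <<'E'
import numpy as np
from scipy.optimize import least_squares
from scipy.spatial.transform import Rotation as Ro
E=lambda a,x:Ro.from_euler(a,x,degrees=True).as_matrix()
R0=np.array([[0,1,0],[1,0,0],[0,0,-1]],float)  # tool axes in link frame: y_tool fwd, x_tool left, z_tool down
def fk(q,P):
    a1,d1,L1,e1,L2,e2,L3,e3,Lt=P
    R=E('z',q[0]);p=R@[a1,0,d1]
    R=R@E('y',q[1]);p=p+R@[e1,0,L1]
    R=R@E('y',-q[2]);p=p+R@[L2,0,e2]
    R=R@E('y',q[3]);p=p+R@[L3,0,e3]
    R=R@E('z',q[4]);R=R@E('x',SG*q[5]);p=p+R@[Lt,0,0]
    return p,R@R0
SG=1
D=[([-76.318,4.98,10.078,95.1,0,90],(.1301,-.5344,.2),(-90,0,-76.32)),([-29.2,9.2,14.74,95.52,0,70.85],(.5065,-.2831,.2001),(-90,0,-10)),
([-7.1,-6.435,-7.795,88.667,0,-6.37],(.4686,-.0584,.1407),(-90,0,89.3)),([18,.8,-3.7,85.7,0,23.4],(.4987,.162,.1155),(-89.86,.06,84.63)),
([36.8,-48.4,-65.4,9.2,-39,17.1],(.5538,.1655,.1502),(-160,.1,84.7)),([2.1,-34.2,-62.4,-7.8,-6.9,2.6],(.6685,-.0144,.1327),(-159.6,0,84.7)),
([2.1,-30.5,-64.7,-14,-6.9,2.5],(.667,-.0139,.1014),(-159.9,0,84.7)),([3,-42.6,-51.2,24.5,-7.1,4.5],(.6157,-.007,.1639),(-147,.2,84.6)),([2,-29.4,-65.1,-15.5,-6.9,2.5],(.6672,-.0148,.0947),(-160,0,84.6))]
def fit():
    f=lambda P:np.r_[np.concatenate([fk(q,P)[0]-t for q,t,r in D]),.01*(P-P0)]
    P0=np.array([0,.3,.3,0,.3,0,0,0,.25]);s=least_squares(f,P0);return s.x,np.array(f(s.x)[:-9]).reshape(-1,3)
P,res=fit()
lo=np.array([-179,-48.5,-65.7,-126,-82.7,-180]);hi=np.array([179,103.8,70.7,130.5,87.1,180])
def ik(t,R,n=12):
    best=None;rng=np.random.default_rng(0)
    for i in range(n):
        x0=np.clip(np.array([np.degrees(np.arctan2(t[1],t[0])),-30,-40,20,-20,10])+rng.normal(0,20*(i>0),6),lo+1,hi-1)
        g=lambda q:(lambda pr:np.r_[(pr[0]-t)*10,(pr[1]-R).ravel()])(fk(q,P))
        s=least_squares(g,x0,bounds=(lo,hi))
        if best is None or s.cost<best.cost: best=s
    return best.x,best.cost
def pose(G,yaw,pitch):   # grip point G on tube, tool heading yaw, pitch below horizontal
    c,s=np.cos,np.sin;y,p=np.radians(yaw),np.radians(pitch)
    ty=np.array([c(y)*c(p),s(y)*c(p),-s(p)]);tx=np.array([-s(y),c(y),0])
    return np.array(G)+.047*ty,np.c_[tx,ty,np.cross(tx,ty)]
if __name__=='__main__':
    print('P',P.round(3),'res mm',abs(res*1000).max(0).round(1))
    for q,t,r in D: print(np.degrees(Ro.from_matrix(fk(q,P)[1].T@E('xyz',r)).magnitude()).round(1),end=' ')
    print()
    for x in(.576,.526):
      for pitch in(20,30):
        for yaw in(-5,-20,-35,-45,-55):
          o=[]
          for z in(.108,.16):
            T,R=pose((x,-.01,z),yaw,pitch);q,c=ik(T,R,4);o+= [q.round(0).astype(int).tolist(),float(np.round(c,5))]
          print(x,pitch,yaw,o)
E
python3 ik.py
```

```text
P [ 0.038  0.158  0.413 -0.004  0.492  0.033  0.13  -0.007  0.318] res mm [1.6 1.1 5.9]
0.0 0.1 0.0 0.1 0.1 0.2 0.1 0.2 0.1 
0.576 20 -5 [[3, -41, -66, 1, -7, 3], 0.00978, [2, -48, -66, 4, -7, 3], 0.00047]
0.576 20 -20 [[13, -35, -66, -5, -32, 14], 0.00105, [13, -42, -64, 2, -31, 12], 0.0]
0.576 20 -35 [[20, -24, -59, -3, -51, 26], 0.0, [20, -30, -56, 7, -51, 26], 0.0]
0.576 20 -45 [[23, -16, -51, 9, -61, 41], 0.0, [23, -20, -48, 17, -61, 41], 0.0]
0.576 20 -55 [[25, -5, -39, 30, -68, 62], 0.0, [25, -9, -36, 37, -68, 62], 0.0]
0.576 30 -5 [[2, -41, -63, 8, -6, 3], 0.0, [2, -44, -58, 16, -6, 3], 0.0]
0.576 30 -20 [[11, -35, -59, 10, -27, 17], 0.0, [11, -39, -55, 18, -27, 17], 0.0]
0.576 30 -35 [[18, -25, -52, 17, -44, 34], 0.0, [18, -28, -47, 25, -44, 34], 0.0]
0.576 30 -45 [[21, -16, -44, 27, -52, 48], 0.0, [21, -19, -40, 34, -52, 48], 0.0]
0.576 30 -55 [[22, -6, -34, 41, -58, 66], 0.0, [22, -9, -30, 48, -58, 66], 0.0]
0.526 20 -5 [[7, -48, -66, 13, -16, 7], 0.04466, [9, -48, -59, 21, -20, 8], 0.06106]
0.526 20 -20 [[16, -45, -66, 12, -35, 18], 0.01317, [18, -48, -64, 12, -39, 17], 0.00779]
0.526 20 -35 [[23, -35, -65, 5, -53, 29], 0.0, [23, -40, -60, 14, -53, 29], 0.0]
0.526 20 -45 [[26, -24, -56, 16, -63, 45], 0.0, [26, -28, -52, 25, -63, 45], 0.0]
0.526 20 -55 [[28, -10, -43, 38, -69, 69], 0.0, [28, -14, -39, 45, -69, 69], 0.0]
0.526 30 -5 [[3, -48, -62, 21, -8, 5], 0.00955, [3, -48, -55, 30, -8, 5], 0.01423]
0.526 30 -20 [[13, -48, -64, 18, -28, 18], 0.0, [13, -48, -58, 26, -29, 19], 0.00032]
0.526 30 -35 [[20, -34, -57, 23, -46, 36], 0.0, [20, -37, -52, 31, -46, 36], 0.0]
0.526 30 -45 [[23, -24, -49, 32, -54, 52], 0.0, [23, -27, -44, 40, -54, 52], 0.0]
0.526 30 -55 [[25, -12, -39, 47, -59, 70], 0.0, [25, -15, -35, 54, -59, 70], 0.0]
```

```bash
python3 -m jog '[[0.4,-0.8,0,1,0.14,1.5,0],[0.4,-1.6,0,1.6,0.28,3,0],[0.4,-2.4,0.6,1.6,0.42,4.5,0],[0.4,-3.2,1.6,1.6,0.55,6,0],[0.4,-4,3,1.6,0.7,7.5,0]]';python3 -m jog '[[0.4,0,1.5,0,0.14,1.5,0],[0.4,0,3,0,0.28,3,0],[0.4,0,4.5,0,0.36,3.86,0],[0.4,0,6,-0.5,0.36,3.86,0],[0.4,0,7.5,-1.2,0.36,3.86,0]]';python3 -m jog '[[0.4,0,0.4,-0.6,0,0,0.6],[0.4,-0.2,0.8,-1.2,0,0,1.3],[0.4,-0.2,0.8,-1.6,0,0,1.3],[0.4,-0.2,0.8,-1.6,0,0,1.3]]';python3 hd.py
```

```text
time: 29.15
ee_pos: [0.5191, 0.0677, 0.208]
tcp_rot: [-109.6, 0.2, 84.6]
wrist_force: [0.6, 1.2, -0.1]
opening: 0.0511
time: 29.65
ee_pos: [0.5206, 0.2572, 0.175]
tcp_rot: [-90.3, 0.2, 84.7]
wrist_force: [1.1, 0.4, 0.1]
opening: 0.0515
time: 30.05
ee_pos: [0.5139, 0.2748, 0.1347]
tcp_rot: [-90.2, 0.3, 91.2]
wrist_force: [0.5, -0.5, -0.5]
opening: 0.0515
handle 4142 [476.4 385.6] [140.8  37.8] 4.6 z top 0.0373 [129. 128. 122.]
handle 4527 [485.4 279.6] [140.6  35.7] 1.9 z top 0.0372 [128. 127. 122.]
handle 793 [433.  469.6] [36.2 20.6] 0.1 z top 0.0377 [168.  85. 105.]
[0.51430189 0.27466214 0.13605463] [-90.29252156   0.23063064  91.14499192] [28.3  8.5  6.9 88.2 -0.3 27.1]
```

```bash
python3 -m jog '[[0.4,-0.3,0.1,-0.3,-0.05,1.5,0.06],[0.4,-0.68,0.21,-0.9,-0.1,3,0.12],[0.4,-0.68,0.21,-1.5,-0.13,4.06,0.16],[0.4,-0.68,0.21,-2.8,-0.13,4.06,0.16],[0.4,-0.68,0.21,-4.2,-0.13,4.06,0.16]]' 100;python3 -m jog '[[0.4,0,0,-1,0,0,0],[0.4,0,0,-1.8,0,0,0],[0.4,0,0,-2.1,0,0,0],[0.4,0,0,-2.1,0,0,0]]'
```

```text
time: 30.6
ee_pos: [0.4993, 0.28, 0.0305]
tcp_rot: [-70.1, 0.2, 92.0]
wrist_force: [-0.4, -0.4, 0.8]
opening: 0.0515
time: 31.0
ee_pos: [0.4975, 0.2799, -0.0209]
tcp_rot: [-70.0, 0.3, 92.1]
wrist_force: [0.2, -0.7, 0.1]
opening: 0.0515
```

```bash
python3 -m jog '[[0.6,0,0,-0.1,0,0,0],[0.8,0,0,-0.1,0,0,0],[1,0,0,-0.1,0,0,0],[1,0,0,-0.1,0,0,0],[1,0,0,-0.1,0,0,0]]' 100;python3 -m jog '[[1,0,0,0.3,0,0,0],[1,0,0,1,0,0,0],[1,0,0,2,0,0,0],[1,0,0,3.5,0,0,0],[1,0,0,5,0,0,0]]'
```

```text
time: 31.5
ee_pos: [0.4984, 0.2806, -0.0218]
tcp_rot: [-70.2, 0.2, 92.1]
wrist_force: [2.6, -1.8, 5.7]
opening: 0.0247
time: 32.0
ee_pos: [0.4968, 0.2803, 0.1027]
tcp_rot: [-70.0, 0.3, 92.1]
wrist_force: [0.0, -0.0, -4.5]
opening: 0.0251
```

```bash
python3 -m jog '[[1,0.1,-0.5,0.8,0,0,-1.6],[1,0.3,-1.5,1.6,0,0,-3.2],[1,0.5,-2.6,2.4,0,0,-4.8],[1,0.7,-3.8,2.7,0,0,-6.4],[1,0.9,-5.2,2.7,0,0,-8]]';python3 -m jog '[[1,0,0,0,0,0,-1.4],[1,0.2,-0.2,0,-1.1,-1.1,-1.4],[1,0.2,-0.2,0,-1.1,-1.1,-1.4]]'; python3 -c "
from h import *
print(wristpose()); j=wristpose()[0][:,0]; print(-j*18, bot.get_obs()['q'].round(0))"
```

```text
time: 32.5
ee_pos: [0.5203, 0.1497, 0.1706]
tcp_rot: [-70.1, 0.2, 51.9]
wrist_force: [0.4, -0.6, -3.9]
opening: 0.0252
time: 32.8
ee_pos: [0.5245, 0.1456, 0.1711]
tcp_rot: [-78.0, 0.6, 45.1]
wrist_force: [0.2, 0.5, -2.4]
opening: 0.0249
(array([[ 0.70620022, -0.15411331, -0.6910357 ],
       [ 0.70793379,  0.13917747,  0.69243006],
       [-0.01053609, -0.97820178,  0.20738918]]), array([0.52451952, 0.14556429, 0.17108853]))
[-12.7116039  -12.74280814   0.1896496 ] [10. 11. 13. 99.  9. 54.]
```

```bash
python3 -m jog '[[1,0.25,-0.25,0,-1.13,-1.13,0],[1,0.5,-0.5,0,-2.26,-2.26,0],[1,0.75,-0.75,-0.2,-3.39,-3.39,0],[1,1,-1,-0.4,-4.52,-4.52,0],[1,1.3,-1.3,-0.6,-5.65,-5.65,0]]';python3 -m jog '[[1,0.25,-0.25,0,-1.13,-1.13,0],[1,0.5,-0.5,-0.2,-2.26,-2.26,0],[1,0.75,-0.75,-0.4,-3.39,-3.39,0],[1,1,-1,-0.6,-4.52,-4.52,0],[1,1.3,-1.3,-0.8,-5.9,-5.9,0]]';python3 -m jog '[[1,0,0,0,0,0,0],[1,0,0,0,0,0,0]]'; python3 up.py w12.png; python3 -c "
from h import *
print(wristpose())"
```

```text
time: 33.3
ee_pos: [0.5569, 0.1135, 0.1544]
tcp_rot: [-117.9, 0.6, 44.7]
wrist_force: [-0.1, 0.2, -6.0]
opening: 0.0249
time: 33.8
ee_pos: [0.5896, 0.0814, 0.1336]
tcp_rot: [-158.4, 0.3, 44.4]
wrist_force: [1.2, 0.8, -5.3]
opening: 0.0249
time: 34.0
ee_pos: [0.5894, 0.0809, 0.1326]
tcp_rot: [-157.9, 0.4, 44.4]
wrist_force: [1.2, 0.1, -3.7]
opening: 0.0251
[0.58936779 0.08086815 0.13263772] [ 37.1  -6.1 -31.2  47.8 -66.9  71.2]
G expected [0.55899549 0.11209277 0.15028841]
0.01 195 [0.5774 0.1291 0.0181] y ext [0.116  0.1415] x min 0.5764
0.02 520 [0.5775 0.1291 0.0251] y ext [0.1152 0.1417] x min 0.5764
0.03 685 [0.5811 0.1272 0.034 ] y ext [0.1151 0.1411] x min 0.5766
0.05 1117 [0.5492 0.1218 0.0557] y ext [0.1044 0.1297] x min 0.5412
0.06 1343 [0.5495 0.1217 0.0651] y ext [0.1045 0.1295] x min 0.5414
0.07 1559 [0.5514 0.1195 0.0747] y ext [0.1007 0.1292] x min 0.5419
0.08 1090 [0.5527 0.1186 0.0851] y ext [0.1048 0.1248] x min 0.5464
0.09 1118 [0.5529 0.1184 0.0951] y ext [0.1047 0.1245] x min 0.5465
0.1 1144 [0.5532 0.118  0.105 ] y ext [0.1044 0.1244] x min 0.5468
0.11 1175 [0.5534 0.1177 0.115 ] y ext [0.1043 0.1241] x min 0.547
0.12 1134 [0.5538 0.1176 0.1251] y ext [0.1042 0.1238] x min 0.5474
0.13 1354 [0.5554 0.1164 0.1355] y ext [0.097  0.1244] x min 0.5471
0.14 2685 [0.552  0.1198 0.1454] y ext [0.0953 0.1437] x min 0.528
(array([[ 0.71536313,  0.64697437, -0.26396922],
       [ 0.69874393, -0.66425773,  0.26555337],
       [-0.00353737, -0.37441398, -0.92725491]]), array([0.59027424, 0.08111566, 0.13464991]))
```

```bash
python3 -m jog '[[1,0.1,-0.8,0.1,-0.28,-0.28,0],[1,0.3,-1.8,0.1,-0.28,-0.28,0],[1,0.5,-2.9,0.1,-0.28,-0.28,0],[1,0.62,-4,0.1,-0.28,-0.28,0],[1,0.62,-4.8,0.1,-0.28,-0.28,0]]';python3 -m jog '[[1,0,0,0,0,0,0],[1,0,0,0,0,0,0]]'; python3 up.py w13.png
```

```text
time: 34.55
ee_pos: [0.6068, -0.0406, 0.1395]
tcp_rot: [-160.2, -0.0, 44.3]
wrist_force: [-0.4, -0.0, -4.0]
opening: 0.0251
time: 34.75
ee_pos: [0.6063, -0.0397, 0.139]
tcp_rot: [-160.2, -0.0, 44.2]
wrist_force: [0.1, -0.0, -4.4]
opening: 0.0248
[ 0.606319   -0.03972157  0.13900416] [ 23.6 -20.  -47.4  18.1 -61.7  41.8]
G expected [ 0.57545311 -0.008043    0.15490273]
0.01 81 [ 0.6093 -0.0107  0.0181] y ext [-0.0175 -0.0038] x min 0.6076
0.02 227 [ 0.6094 -0.0103  0.0253] y ext [-0.0178 -0.003 ] x min 0.6082
0.03 101 [ 0.6094 -0.0106  0.0325] y ext [-0.0177 -0.0032] x min 0.6082
0.05 578 [ 0.5685 -0.0007  0.0577] y ext [-0.018   0.0073] x min 0.5608
0.06 1309 [ 5.688e-01 -4.000e-04  6.500e-02] y ext [-0.0174  0.0073] x min 0.5608
0.07 1678 [ 0.5696 -0.0015  0.0758] y ext [-0.0203  0.0072] x min 0.5607
0.08 1052 [ 0.5714 -0.0031  0.085 ] y ext [-0.0166  0.0031] x min 0.5651
0.09 1106 [ 0.5713 -0.003   0.095 ] y ext [-0.0168  0.0031] x min 0.5647
0.1 1154 [ 0.5712 -0.0032  0.105 ] y ext [-0.0171  0.003 ] x min 0.5648
0.11 1177 [ 0.5711 -0.0032  0.1151] y ext [-0.0167  0.0031] x min 0.5647
0.12 1238 [ 0.5744 -0.0038  0.1253] y ext [-0.0169  0.0029] x min 0.5647
0.13 1389 [ 0.5786 -0.0046  0.1349] y ext [-0.0168  0.003 ] x min 0.5647
0.14 2268 [ 0.5742 -0.0041  0.1455] y ext [-0.0258  0.0141] x min 0.5536
```

```bash
python3 -m jog '[[1,-0.08,0.04,-0.5,0,0,0],[1,-0.08,0.04,-1,0,0,0],[1,-0.08,0.04,-1.4,0,0,0],[1,-0.08,0.04,-1.6,0,0,0],[1,-0.08,0.04,-1.64,0,0,0]]';python3 -m jog '[[1,0,0,-0.04,0,0,0],[1,0,0,-0.08,0,0,0],[1,0,0,-0.08,0,0,0]]';python3 -m jog '[[1,0,0,-0.03,0,0,0],[1,0,0,-0.06,0,0,0],[1,0,0,-0.06,0,0,0]]'
```

```text
time: 35.3
ee_pos: [0.6031, -0.0383, 0.0943]
tcp_rot: [-160.2, 0.3, 44.3]
wrist_force: [-0.5, 0.2, -4.8]
opening: 0.0253
time: 35.6
ee_pos: [0.6035, -0.0385, 0.094]
tcp_rot: [-160.3, 0.1, 44.3]
wrist_force: [0.0, 0.3, -4.0]
opening: 0.0253
time: 35.9
ee_pos: [0.6038, -0.0388, 0.0938]
tcp_rot: [-160.4, 0.0, 44.2]
wrist_force: [-2.7, -1.4, 5.2]
opening: 0.0251
```

```bash
python3 -m jog '[[0.6,0,0,0.03,0,0,0],[0.55,0,0,0.03,0,0,0],[0.55,-0.2,0.2,0.13,0,0,0],[0.55,-0.7,0.72,0.38,0,0,0],[0.5,-1.4,1.44,0.75,0,0,0]]';python3 -m jog '[[0.4,-0.5,0.5,0.8,0,0,0],[0.4,-1,1,1.8,0,0,0],[0.4,-1,1,3,0.7,0.7,0]]'
python3 - <<'E'
from h import *
def chk(p,d,m,wrist):
  R,C=np.mgrid[0:384,0:512];w=wdepth(d,R,C,p,m) if wrist else world('top',d,R,C)
  for n,(x,y) in dict(A=(.626,-.010),B=(.576,-.010)).items():
    for h in(.02,.055,.09,.13):
      k=(d>0)&(np.hypot(w[...,0]-x,w[...,1]-y)<.023)&(w[...,2]>h)&(w[...,2]<h+.015)
      if k.sum()>15: print(n,h,k.sum(),w[k].mean(0).round(4))
p=wristpose();im,d=snap('wrist','w14.png');chk(p,d,bot.camera_model('wrist'),1)
it,dt=snap('top');print('top');chk(None,dt,None,0)
E
```

```text
time: 36.4
ee_pos: [0.5675, -0.003, 0.1103]
tcp_rot: [-160.2, 0.2, 44.2]
wrist_force: [-0.3, 0.4, 0.1]
opening: 0.0428
time: 36.7
ee_pos: [0.5412, 0.0235, 0.1831]
tcp_rot: [-155.2, 0.6, 44.5]
wrist_force: [1.9, 0.6, -0.9]
opening: 0.0511
A 0.02 559 [ 0.6175 -0.0039  0.0291]
A 0.055 378 [ 0.6185 -0.0052  0.0624]
A 0.09 435 [ 0.6187 -0.0054  0.0975]
A 0.13 543 [ 6.168e-01 -5.000e-04  1.376e-01]
B 0.02 701 [ 0.5676 -0.0009  0.0294]
B 0.055 479 [ 0.5685 -0.0022  0.0625]
B 0.09 558 [ 0.5685 -0.0021  0.0974]
B 0.13 873 [5.659e-01 3.000e-04 1.376e-01]
top
A 0.02 20 [ 0.6237 -0.0099  0.0308]
A 0.13 16 [ 0.6138 -0.0121  0.139 ]
B 0.02 33 [ 0.5664 -0.0114  0.0322]
B 0.13 20 [ 0.5654 -0.0116  0.1378]
```

View pics/w14.png

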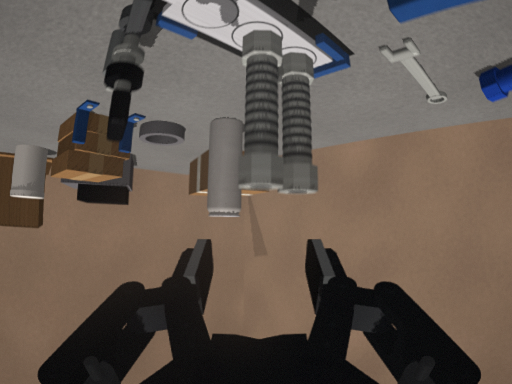

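Both handles stand upright on circles 2 and 3, at (110, 262) and (120, 297) in the wrist view. The cartons are intact at (150, 95). Next is the third.

```bash
python3 -m jog '[[0.4,-0.2,0.7,0.5,1.1,1.1,0],[0.4,-0.4,1.6,0.8,2.2,2.2,0],[0.4,-0.6,3,0.8,3.3,3.3,0],[0.4,-0.8,4.4,0.8,4.4,4.4,0],[0.4,-1,5.8,0.8,5.5,5.5,0]]';python3 -m jog '[[0.4,0,1.4,0,1.1,1.1,0],[0.4,0,2.8,0,2.2,2.2,0],[0.4,0,4.2,0,3.3,3.3,0],[0.4,0,5.6,0,3.75,3.7,0],[0.4,0,7,0,3.75,3.7,0]]';python3 -m jog '[[0.4,-0.1,0.5,-0.5,0,0,1.6],[0.4,-0.2,1,-1,0,0,3.2],[0.4,-0.3,1.5,-1.5,0,0,4.8],[0.4,-0.4,1.5,-2.2,0,0,6.4],[0.4,-0.4,1.5,-2.6,0,0,8]]';python3 -m jog '[[0.4,0,0,0,0,0,1.6],[0.4,0,0,0,0,0,2.05],[0.4,0,0,0,0,0,2.05]]';python3 hd.py; python3 -c "
from h import *
print(wristpose()[0].round(3))"
```

```text
time: 37.3
ee_pos: [0.5184, 0.1694, 0.2067]
tcp_rot: [-116.1, 0.5, 44.6]
wrist_force: [0.7, 0.5, -0.6]
opening: 0.0513
time: 37.8
ee_pos: [0.5201, 0.3426, 0.2051]
tcp_rot: [-90.0, 0.6, 44.7]
wrist_force: [0.7, -0.3, 0.4]
opening: 0.0514
time: 38.3
ee_pos: [0.508, 0.3804, 0.1389]
tcp_rot: [-90.0, 0.6, 85.2]
wrist_force: [-0.2, -0.7, 0.6]
opening: 0.0513
time: 38.6
ee_pos: [0.5086, 0.3801, 0.1405]
tcp_rot: [-90.1, 0.6, 95.1]
wrist_force: [-0.1, -0.0, -0.6]
opening: 0.0513
handle 4398 [476.4 386.1] [140.2  35.9] 5.0 z top 0.0372 [127. 126. 120.]
handle 863 [433.  469.9] [36.5 20.1] 0.3 z top 0.0376 [200. 107. 129.]
[0.50858985 0.38007124 0.14061693] [-90.10771448   0.55078294  95.039429  ] [37.  16.3 16.5 90.4 -0.5 32. ]
[[-0.088  0.003 -0.996]
 [ 0.996 -0.009 -0.088]
 [-0.01  -1.    -0.002]]
```

```bash
python3 -m jog '[[0.4,-0.4,0.14,-0.3,-0.05,1.5,0],[0.4,-0.81,0.28,-0.9,-0.12,3,0],[0.4,-0.81,0.28,-1.5,-0.24,4,0],[0.4,-0.81,0.28,-2.8,-0.24,4,0],[0.4,-0.81,0.28,-4.2,-0.24,4,0]]' 100;python3 -m jog '[[0.4,0,0,-1,0,0,0],[0.4,0,0,-1.9,0,0,0],[0.4,0,0,-2.35,0,0,0],[0.4,0,0,-2.35,0,0,0]]'
```

```text
time: 39.15
ee_pos: [0.4893, 0.3871, 0.0333]
tcp_rot: [-70.0, -0.0, 95.1]
wrist_force: [-0.2, 0.1, 0.2]
opening: 0.0512
time: 39.55
ee_pos: [0.4875, 0.3865, -0.0244]
tcp_rot: [-69.9, 0.0, 95.2]
wrist_force: [0.4, 0.2, -0.3]
opening: 0.0512
```

```bash
python3 -m jog '[[0.6,0,0,0,0,0,0],[0.8,0,0,0,0,0,0],[1,0,0,0,0,0,0],[1,0,0,0,0,0,0],[1,0,0,0,0,0,0]]' 100;python3 -m jog '[[1,0,0,0.3,0,0,0],[1,0,0,1,0,0,0],[1,0,0,2,0,0,0],[1,0,0,3.5,0,0,0],[1,0,0,5,0,0,0]]'
```

```text
time: 40.05
ee_pos: [0.489, 0.3875, -0.0209]
tcp_rot: [-70.2, -0.1, 95.2]
wrist_force: [1.3, -0.2, 5.5]
opening: 0.0251
time: 40.55
ee_pos: [0.4877, 0.3866, 0.1031]
tcp_rot: [-70.0, -0.0, 95.2]
wrist_force: [-0.1, 1.0, -5.1]
opening: 0.025
```

```bash
python3 -m jog '[[1,0.1,-0.8,0.8,0,0,-1.6],[1,0.2,-2,1.6,0,0,-3.2],[1,0.4,-3.4,2.4,0,0,-4.8],[1,0.6,-4.8,2.7,0,0,-6.4],[1,0.8,-6.2,2.7,0,0,-8]]';python3 -m jog '[[1,0,-1.2,0,0,0,-1.5],[1,0.1,-2.4,0,0,0,-2],[1,0.1,-3.2,0,-1.1,-1.1,-2],[1,0.1,-3.2,0,-1.1,-1.1,-2]]';python3 -m jog '[[1,0.2,-0.25,0,-1.13,-1.13,0],[1,0.4,-0.5,0,-2.26,-2.26,0],[1,0.6,-0.75,-0.2,-3.39,-3.39,0],[1,0.8,-1,-0.4,-4.52,-4.52,0],[1,0.9,-1.3,-0.6,-5.65,-5.65,0]]';python3 -m jog '[[1,0.2,-0.25,0,-1.13,-1.13,0],[1,0.4,-0.5,-0.2,-2.26,-2.26,0],[1,0.6,-0.75,-0.4,-3.39,-3.39,0],[1,0.8,-1,-0.5,-4.52,-4.52,0],[1,0.9,-1.3,-0.6,-5.65,-5.65,0]]';python3 -m jog '[[1,0,0,0,0,0,0],[1,0,0,0,0,0,0]]'; python3 up.py w15.png
```

```text
time: 41.05
ee_pos: [0.5086, 0.2306, 0.1713]
tcp_rot: [-70.2, -0.1, 54.9]
wrist_force: [1.8, -0.3, -4.9]
opening: 0.0248
time: 41.45
ee_pos: [0.5101, 0.1507, 0.1715]
tcp_rot: [-78.0, 0.6, 45.1]
wrist_force: [-1.0, 1.7, -4.9]
opening: 0.0255
time: 41.95
ee_pos: [0.5329, 0.1209, 0.155]
tcp_rot: [-117.9, 0.5, 44.8]
wrist_force: [-0.2, -0.9, -4.6]
opening: 0.0251
time: 42.45
ee_pos: [0.5554, 0.0886, 0.1388]
tcp_rot: [-157.7, 0.3, 44.6]
wrist_force: [1.0, 0.4, -5.2]
opening: 0.0249
time: 42.65
ee_pos: [0.5554, 0.088, 0.1383]
tcp_rot: [-157.3, 0.4, 44.5]
wrist_force: [0.6, 0.4, -5.0]
opening: 0.0247
[0.55535958 0.08802153 0.13832763] [ 40.2  -7.5 -30.9  56.6 -67.1  79. ]
G expected [0.52505626 0.11905484 0.15642854]
0.05 274 [0.5152 0.1289 0.0589] y ext [0.112  0.1369] x min 0.5072
0.06 1270 [0.5153 0.129  0.0651] y ext [0.1123 0.1366] x min 0.5072
0.07 1349 [0.5156 0.1287 0.0751] y ext [0.1119 0.1363] x min 0.5076
0.08 1425 [0.5185 0.1257 0.084 ] y ext [0.1074 0.1358] x min 0.5083
0.09 1097 [0.519  0.1254 0.095 ] y ext [0.1112 0.1317] x min 0.5125
0.1 1135 [0.5193 0.1249 0.105 ] y ext [0.1109 0.1313] x min 0.5127
0.11 1151 [0.5196 0.1245 0.115 ] y ext [0.111  0.1308] x min 0.5132
0.12 1164 [0.52   0.1243 0.1251] y ext [0.1103 0.1305] x min 0.5137
0.13 1119 [0.5205 0.124  0.135 ] y ext [0.1106 0.1302] x min 0.514
0.14 1780 [0.5222 0.1228 0.1457] y ext [0.1011 0.1378] x min 0.5071
```

```bash
python3 -m jog '[[1,0,-0.8,0.1,-0.39,-0.39,0],[1,-0.05,-1.8,0.1,-0.39,-0.39,0],[1,-0.08,-3,0.1,-0.39,-0.39,0],[1,-0.08,-4,0.1,-0.39,-0.39,0],[1,-0.08,-4.98,0.1,-0.39,-0.39,0]]';python3 -m jog '[[1,0,0,0,0,0,0],[1,0,0,0,0,0,0]]'; python3 up.py w16.png
```

```text
time: 43.2
ee_pos: [0.5548, -0.038, 0.1446]
tcp_rot: [-160.4, 0.0, 44.5]
wrist_force: [0.3, 0.5, -5.3]
opening: 0.025
time: 43.4
ee_pos: [0.5543, -0.0378, 0.1442]
tcp_rot: [-160.4, 0.0, 44.3]
wrist_force: [-0.8, 0.4, -4.7]
opening: 0.0248
[ 0.55433325 -0.03784636  0.14423403] [ 26.9 -27.8 -51.   26.7 -64.   46.8]
G expected [ 0.52339648 -0.00616624  0.15999113]
0.02 63 [ 0.558  -0.0072  0.025 ] y ext [-0.0125 -0.0027] x min 0.5575
0.06 1164 [0.5174 0.0007 0.0654] y ext [-0.0162  0.0082] x min 0.5094
0.07 1339 [5.174e-01 5.000e-04 7.500e-02] y ext [-0.0166  0.0084] x min 0.5093
0.08 1519 [ 0.5192 -0.0013  0.0847] y ext [-0.0196  0.0081] x min 0.5096
0.09 1081 [ 0.52   -0.002   0.0951] y ext [-0.0157  0.0043] x min 0.5136
0.1 1114 [ 0.5199 -0.002   0.1051] y ext [-0.0157  0.0041] x min 0.5134
0.11 1137 [ 0.5198 -0.0021  0.115 ] y ext [-0.0159  0.0042] x min 0.5133
0.12 1177 [ 0.5206 -0.0022  0.125 ] y ext [-0.0154  0.0042] x min 0.5133
0.13 1207 [ 0.5217 -0.0023  0.135 ] y ext [-0.0157  0.0042] x min 0.5132
0.14 1428 [ 0.5221 -0.003   0.1456] y ext [-0.0212  0.0067] x min 0.5108
```

View pics/w16.png

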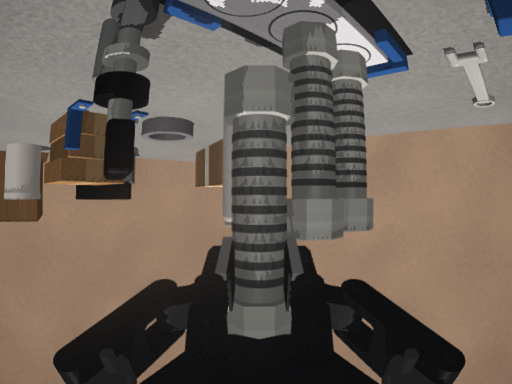

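The third handle hangs vertical at column 258, with the two standing ones at columns 313 and 350. The lock bar at (150, 119) is clear to the left.

```bash
python3 -m jog '[[1,0,0.02,-0.5,0,0,0],[1,0,0.02,-1,0,0,0],[1,0,0.02,-1.5,0,0,0],[1,0,0.02,-1.75,0,0,0],[1,0,0.02,-1.82,0,0,0]]';python3 -m jog '[[1,0,0,-0.04,0,0,0],[1,0,0,-0.08,0,0,0],[1,0,0,-0.08,0,0,0]]';python3 -m jog '[[1,0,0,-0.03,0,0,0],[1,0,0,-0.06,0,0,0],[1,0,0,-0.06,0,0,0]]'
```

```text
time: 43.95
ee_pos: [0.5539, -0.0363, 0.0962]
tcp_rot: [-160.4, 0.3, 44.4]
wrist_force: [0.7, -0.1, -4.6]
opening: 0.0246
time: 44.25
ee_pos: [0.5538, -0.0369, 0.0951]
tcp_rot: [-160.5, 0.2, 44.4]
wrist_force: [-0.3, -0.7, -5.2]
opening: 0.0249
time: 44.55
ee_pos: [0.5538, -0.0371, 0.0936]
tcp_rot: [-160.5, 0.2, 44.3]
wrist_force: [-0.4, 0.6, -2.3]
opening: 0.025
```

```bash
python3 -m jog '[[1,0,0,-0.03,0,0,0],[1,0,0,-0.05,0,0,0],[1,0,0,-0.05,0,0,0]]'
```

```text
time: 44.85
ee_pos: [0.554, -0.0373, 0.0936]
tcp_rot: [-160.6, 0.1, 44.3]
wrist_force: [-2.6, -1.8, 5.7]
opening: 0.0253
```

```bash
python3 -m jog '[[0.6,0,0,0.03,0,0,0],[0.55,0,0,0.03,0,0,0],[0.55,-0.2,0.2,0.13,0,0,0],[0.55,-0.7,0.72,0.38,0,0,0],[0.5,-1.4,1.44,0.75,0,0,0]]';python3 -m jog '[[0.4,-0.4,0.6,0.8,0,0,0],[0.4,-0.7,1.4,1.8,0.5,0.5,0],[0.4,-0.8,2.4,3,1.4,1.4,0],[0.4,-0.8,4,3.5,2.4,2.4,0],[0.4,-0.8,6,3.5,2.4,2.4,0]]';python3 -m jog '[[0.4,-0.3,1.5,0.5,1,1,0],[0.4,-0.6,3,0.5,2,2,0],[0.4,-0.6,3,0.5,2,2,0],[0.4,-0.6,3,0.5,2,2,0]]'
python3 - <<'E'
from h import *
R,C=np.mgrid[0:384,0:512]
p=wristpose();iw,dw=snap('wrist');it,dt=snap('top');isc,ds=snap('scene')
cv2.imwrite('pics/final.png',np.vstack([cv2.resize(it[110:260,190:470,::-1],(784,420))[:, :],]))
cv2.imwrite('pics/final2.png',cv2.resize(isc[150:280,80:340,::-1],(780,390),interpolation=cv2.INTER_CUBIC))
for nm,w,d in(('wrist',wdepth(dw,R,C,p,bot.camera_model('wrist')),dw),('scene',world('scene',ds,R,C),ds),('top',world('top',dt,R,C),dt)):
  for n,x in dict(A=.626,B=.576,C=.527).items():
    for h in(.02,.07,.13):
      k=(d>0)&(np.hypot(w[...,0]-x,w[...,1]+.010)<.0235)&(w[...,2]>h)&(w[...,2]<h+.03)
      if k.sum()>10: print(nm,n,h,k.sum(),w[k].mean(0).round(4),'top z',np.percentile(w[k][:,2],97).round(3))
w=world('top',dt,R,C);r=bot.regions_of('top','carton2');t=w[r[0]['pixels']&(dt>0)] if 0 else None
k=(dt>0)&(w[...,2]>.095)&(w[...,2]<.125)&(w[...,1]<-.35)&(w[...,1]>-.49)&(w[...,0]>.43)&(w[...,0]<.59)
print('carton top',w[k].mean(0).round(4),w[k][:,2].std().round(4))
for q,z in(('bar',(.107,.121)),):
  k=(dt>0)&(w[...,2]>z[0])&(w[...,2]<z[1])&(abs(w[...,0]-.468)<.045)&(abs(w[...,1]+.06)<.045);print('bar',cv2.minAreaRect((w[k][:,:2]*1000).astype(np.float32)))
print(bot.get_obs()['ee_pos'],bot.get_obs()['wrist_force'])
E
```

```text
time: 45.35
ee_pos: [0.5178, -0.0016, 0.1104]
tcp_rot: [-160.5, 0.2, 44.3]
wrist_force: [0.8, 1.4, -1.0]
opening: 0.0425
time: 45.85
ee_pos: [0.5001, 0.1505, 0.2042]
tcp_rot: [-143.3, -0.2, 44.3]
wrist_force: [1.9, 0.8, 0.7]
opening: 0.0511
time: 46.25
ee_pos: [0.484, 0.2238, 0.2104]
tcp_rot: [-129.5, 0.5, 44.6]
wrist_force: [0.7, -0.1, -0.6]
opening: 0.0515
wrist A 0.02 319 [ 0.6203 -0.0028  0.0341] top z 0.049
wrist A 0.07 283 [ 0.6211 -0.0032  0.0853] top z 0.099
wrist A 0.13 325 [ 0.6239 -0.0013  0.1429] top z 0.15
wrist B 0.02 369 [0.5704 0.0006 0.0342] top z 0.049
wrist B 0.07 311 [ 5.711e-01 -5.000e-04  8.520e-02] top z 0.099
wrist B 0.13 197 [ 0.5621 -0.0024  0.1393] top z 0.15
wrist C 0.02 400 [0.5225 0.0012 0.034 ] top z 0.049
wrist C 0.07 335 [5.221e-01 4.000e-04 8.520e-02] top z 0.099
wrist C 0.13 550 [ 0.523  -0.0009  0.1432] top z 0.15
scene A 0.02 91 [ 0.6369 -0.0138  0.0341] top z 0.047
scene A 0.07 73 [ 0.6358 -0.0131  0.0854] top z 0.099
scene A 0.13 134 [ 0.633  -0.0131  0.1472] top z 0.155
scene B 0.02 44 [ 0.5833 -0.0207  0.0349] top z 0.049
scene B 0.07 29 [ 0.5
[... 190 characters left out ...]
0.098
scene C 0.13 108 [ 0.5313 -0.0114  0.1488] top z 0.155
top A 0.02 26 [ 0.6233 -0.0087  0.0338] top z 0.045
top A 0.07 22 [ 0.6157 -0.0127  0.0819] top z 0.096
top A 0.13 159 [ 0.625  -0.0137  0.1481] top z 0.153
top B 0.02 25 [ 0.5707 -0.0087  0.0331] top z 0.048
top B 0.07 17 [ 0.5647 -0.0094  0.0838] top z 0.095
top B 0.13 167 [ 0.5743 -0.0114  0.1479] top z 0.153
top C 0.02 41 [ 0.5157 -0.0092  0.0322] top z 0.047
top C 0.13 167 [ 0.5258 -0.0106  0.1478] top z 0.153
carton top [ 0.5107 -0.4153  0.1037] 0.0022
bar ((467.7516174316406, -60.29563903808594), (14.200920104980469, 55.98674774169922), 14.366022109985352)
[0.48322434 0.22271447 0.20987322] [0.3905115  0.24932944 0.01369086]
```

View pics/final2.png

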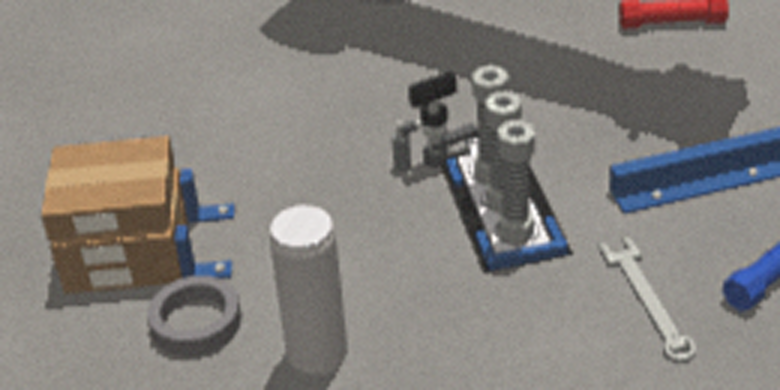

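View pics/final.png

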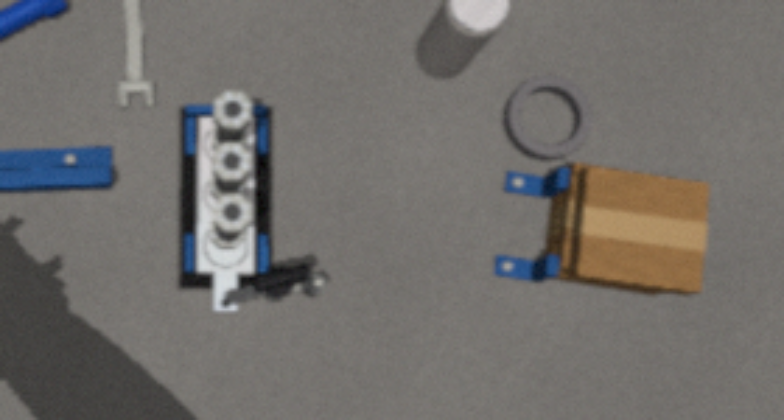

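All three handles stand upright on the locked plate: at crop (110, 515), (85, 497) and (65, 488) in the scene view, and in a row at column 232 in the top view. The lock dog lies over the tongue and the cartons are stacked behind the posts. The robot touches nothing.

```bash
python3 -c "
from workcell import bot
print(bot.job_done())"
```

```text
the job is handed in; nothing more can be done
None
```

I drew the carrier out by its tongue and laid it home in the bay. I then turned the lock clockwise past its detent and stood all three grey handles upright on the plate. The job is handed in; no verdict was reported.

**Last checks:**
- **Lock:** the bar reads about 1.30 rad, with the dog over the tongue.
- **Handles:** they stand about +59, +9 and −40 mm along the plate, within about 2 mm of its centre line, vertical by wrist depth. Tops are at 150 mm by the wrist camera, as expected, and 153–155 mm by the others.
- **Cartons:** stacked behind the posts, with the top at 104 mm where 105 mm is expected.
- **Bystanders:** the can, tape roll and spanner look undisturbed. The bottle is outside the final crops, but the arm never went near it.
- **Carrier:** I measured its home position right after laying it (within about 2 mm), but only checked it by eye at the end.

**Disagreements along the way:**
- **TCP:** the real fingertips sit about 36 mm behind the reported TCP. My first two tries to close on the tongue missed above it, and I corrected this from wrist depth.
- **Finger opening:** it reads 2–3 mm below the known sizes.
- **Top camera:** it is about 2 mm off from the wrist camera, so I used the wrist readings for the grips and placings.

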